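# Set the scale's folding display and stack the cartons on it to weigh them

## Robot

A 6-joint arm with a two-finger parallel gripper is mounted at the origin on a cart in front of the work surface, level with it; the furniture and walls round the work are solid. World frame = base frame: x ahead of the robot, y to its left, z up, the work surface at z = 0. Lengths are in m, angles in rad, forces in N, time in s.
With the tool pointing down it reaches from about 0.25 to 0.775 m from the base axis. Payload 4 kg.
Tool frame: the origin (TCP) lies at the centre of the arm's flange, where the gripper is bolted on; the fingertips stand 199 mm ahead of it and the grasp point (between the pads) lies 180 mm ahead of it (robot.tcp_to_tips is the z of the fingertips in the tool frame, in m); z points along the fingers, y is the line along which they close (so a half turn about z gives the same grasp; the last joint's range is limited). The gripper opens to 94 mm and grips with 3 to 60 N. Pads are 16 mm wide; open, the fingers measure 119 mm over their backs; the gripper's body (75 mm by 177 mm) begins 78 mm behind the grasp point.
Start: joints at [1.079, 0.087, 1.371, -0, 1.684, -0.103], TCP at [0.208, 0.509, 0.405] pointing down, gripper open.
Joint ranges: [-3.1, 3.1], [-0.76, 2.03], [0.27, 2.55], [-1.08, 4.22], [0.17, 2.65], [-2.57, 2.57]. Speed limits (rad/s): [2.79, 2.79, 3.14, 3.14, 3.14, 3.14].

## Interface

Orientations are given as [roll, pitch, yaw] about the fixed x, y, z axes, in that order (R = Rz(yaw) Ry(pitch) Rx(roll)).
In Python, from bench import robot gives the robot as it stands.
- The arm moves only by the tool play_rows, never from a script. Its arguments are lists of equal length, an entry for each row: "translation": the shift along the tool's x, y, z scaled (see below), a list of three; "twist": the turn, a rotation vector about the tool's x, y, z scaled (see below), a list of three; "gripper": the opening, from -1 (shut) to 1 (fully open). A call has 1 to 8 rows; each row shifts and turns the commanded pose from where the row before left it, along the tool's axes as they then stand; what a row does not reach is not made up. The controller multiplies each number of a shift by 0.04 m and each number of a turn by 0.1 rad. A row lasts 1/10 s, in which the tool goes at most 50 mm and 8.59 degrees, less where a joint would pass 70% of its speed; a pose out of reach is approached as far as the arm can. A call with a number of a shift or a turn outside -1 to 1 is refused whole. A call with a gripper value outside its range is refused whole. The fingers move at their own pace and stop on an object; the grip force is fixed at half the most. Time passes only in rows, so rows that do not move let the fingers close. It gives the time, the measured TCP pose, the force, the opening and the grip force at its end, in the units of the state.
- robot.get_obs(): the state, without advancing time (a new reading comes with each control period).
- robot.snapshot(name): name is "side" or "top"; returns the picture (480x640x3 uint8, red, green, blue); there is no depth.
- robot.camera_model(name): a dict with "camera_matrix" (3x3 intrinsics, pixels), "k1" (the pictures are not rectified: a ray, as slopes to the right and down, at radius r is drawn at 1 + k1 r^2 times it, then the intrinsics apply), "rvec" (rotation vector, rad) and "tvec" (3), from world to camera coordinates, as OpenCV has them. Camera axes: x right, y down, z forward; pixel columns grow to the right and rows downward; lengths in m; the calibration is good to about 2 mm. A picture is of the moment at which its call begins. camera_model takes no time and is no camera call.
- robot.close_job(): hands the job in; it is judged then, once.
Trained networks look in the newest picture that a camera, given by its name, has taken for a name from the list of things; names that differ only in an ending like _2 or _b are one class to them, and where a whole thing is asked for, a point or a joint stands for the part that bears it (a point fixed in the world has none). Each returns a list of dicts, best first, with "score" (0 to 1); they miss things now and then, are a little off and sometimes report something else, mostly with a low value. They report only what shows in the picture. A call takes as long as a camera call.
- robot.recognise(name, camera): "centre" ([x, y, z] in m, in world coordinates, good to about 4 mm: the middle of the surface that is visible of it).
- robot.spot_point(name, camera): "centre" ([x, y, z] in m, in world coordinates, good to about 4 mm: a listed point, or the origin of a listed thing).
The state is a dict: "time": time; "joint_positions": joint angles; "qvel": joint speeds; "joint_torque": joint torques, N m; "tool_pos": TCP position; "ee_rot": TCP orientation; "wrist_force": force on the tool from outside, world axes, zero at the start; "wrist_torque": the same for the moment, N m; "width": finger opening in m; "finger_force": force on a finger pad.
Only numpy, scipy, OpenCV 4.12 (cv2) and the standard library are available. Lean on these libraries where they do the work, as an engineer would, in place of code of your own. Each camera call takes 0.05 s, during which the arm holds its last target. There are 200 camera calls.

## Task

Weigh the cartons together: first swing the kitchen scale's folded display up and set it to 110 degrees from its folded position (leaning 20 degrees back from upright), let go and see that it holds there. Then stack all the cartons flat (either way up) in one square column on the middle of the weighing platform, their long sides parallel to the display's hinge, with the display still at its angle. Leave the tub, the salt mill and the timer where they stand.

Things in the scene. Friction and masses are not known exactly. Their poses are not given: they have to be found in the camera images.
- display (a joint): folding display panel of a kitchen scale, on a stiff friction hinge that holds wherever it is left (about 0.35 N m, so about 3 N at the tab); 0 = folded down flat over the platform, grows as the panel swings up and back, 1.57 = upright, stop at 2.4; 1.92 rad = 110 degrees. The panel is 106 mm wide, 10 mm thick, and reaches 112 mm from the hinge; it lies 25 mm above the platform when folded. Starts at 0 to 0.5 rad
- display_hinge (a point): middle of the display's hinge axis, 62 mm above the worktop, 75 mm from the platform's centre; x axis points from the platform's centre to the hinge (level), y lies along the hinge axis, z up
- display_tab (a point): middle of the small black tab at the middle of the panel's free edge, 128 mm from the hinge axis; the tab is 12 mm wide (along the hinge axis, its y), 14 mm thick and sticks out 36 mm past the panel; it can be pinched across its width and then turns between the fingers. Turns with the panel
- platform (a point): centre of the top of the scale's steel weighing platform (110 mm along x, 120 mm along y), 32 mm above the worktop; y axis lies along the hinge, x points to the hinge, z up. The scale, 165 x 150 mm, is fixed to the worktop: its body ends 70 mm before the platform's centre (away from the hinge) and 95 mm behind it
- carton1_mid (a point): centre of a closed plain cardboard carton, 56 mm (its x) by 80 mm (its y) by 34 mm high (its z), 0.1 to 0.2 kg; starts lying flat on the worktop, beside the scale; may be absent
- carton2_mid (a point): centre of a closed plain cardboard carton, 56 mm (its x) by 80 mm (its y) by 34 mm high (its z), 0.1 to 0.2 kg; starts lying flat on the worktop, beside the scale; may be absent
- carton3_mid (a point): centre of a closed plain cardboard carton, 56 mm (its x) by 80 mm (its y) by 34 mm high (its z), 0.1 to 0.2 kg; starts lying flat on the worktop, beside the scale; may be absent
- carton4_mid (a point): centre of a closed plain cardboard carton, 56 mm (its x) by 80 mm (its y) by 26 mm high (its z), 0.1 to 0.2 kg; starts lying flat on the worktop, beside the scale; may be absent
- carton5_mid (a point): centre of a closed plain cardboard carton, 56 mm (its x) by 80 mm (its y) by 26 mm high (its z), 0.1 to 0.2 kg; starts lying flat on the worktop, beside the scale; may be absent
- tub: bystander, not to be moved: yoghurt tub, 72 mm wide and 71 mm high, origin under its centre
- salt: bystander, not to be moved: small glass salt mill, 44 mm wide and 90 mm high, origin under its centre
- timer: bystander, not to be moved: round kitchen timer, 63 mm wide and 53 mm high, origin under its centre

How it is judged:
By the outcome, as a careful person would: the job done as asked, in the order asked, and still so for the second after the job is handed in, with the robot touching nothing.
Of carton1, carton2, carton3, carton4, carton5 only 4 to 5 are there at a start; the rules pass over those that are not, and their reading is None.
At some moment in a run one of carton1, carton2, carton3, carton4, carton5 may be knocked a few centimetres aside while the robot is not near it.
Once in a run the grip may slacken for a moment while it holds something.
It also fails if it takes over 210 s, if anything falls off the work surface, if the arm or the gripper's body presses on something with over 40 N, if the wrist force passes 120 N, or if a joint passes its speed limit or range.

## Working session

There is one attempt and no reset: what is moved stays moved. The work goes in short steps, Python scripts to look and compute and a tool call to move; the robot and the scene stay as the last step left them, time stands still between calls to the robot, and variables do not carry over. Pictures are saved under pics/ and viewed, at most 14 in all, crops included, and the job is handed in when it is done.

Besides the shell and the picture viewer there is one more tool, called after "Call:" as a command line: name --argument value ..., lists and objects as JSON in quotes. play_rows: Moves the arm, as the interface text tells. Its arguments: {"type":"object","properties":{"translation":{"type":"array","items":{"type":"array","items":{"type":"number","minimum":-1,"maximum":1}}},"twist":{"type":"array","items":{"type":"array","items":{"type":"number","minimum":-1,"maximum":1}}},"gripper":{"type":"array","items":{"type":"number"}}},"required":["translation","twist","gripper"]}

```bash
mkdir -p pics; ls; cat > h.py <<'E'
import numpy as np, cv2
from bench import robot
def snap(c,fn=None):
    im=robot.snapshot(c)
    if fn: cv2.imwrite('pics/'+fn,im[:,:,::-1])
    return im
def cam(c):
    m=robot.camera_model(c); R=cv2.Rodrigues(np.array(m['rvec'],float))[0]
    return np.array(m['camera_matrix'],float),m['k1'],R,np.array(m['tvec'],float).ravel()
def proj(c,P):
    K,k,R,t=cam(c); P=np.atleast_2d(P); q=P@R.T+t; s=q[:,:2]/q[:,2:]
    s=s*(1+k*(s**2).sum(1,keepdims=True)); return s@K[:2,:2].T+K[:2,2]
def ray(c,uv):
    K,k,R,t=cam(c); d=np.linalg.solve(K[:2,:2],np.array(uv,float)-K[:2,2]); s=d.copy()
    for _ in range(20): s=d/(1+k*(s@s))
    return -R.T@t, R.T@np.array([*s,1])
def atz(c,uv,z):
    o,d=ray(c,uv); return o+d*(z-o[2])/d[2]
E
python3 - <<'E'
from h import *
for c in('side','top'):
    snap(c,c+'0.png')
    K,k,R,t=cam(c); print(c,K[0],k,-R.T@t,R[2])
    for n in['display','display_hinge','display_tab','platform','carton1_mid','carton4_mid','tub','salt','timer']:
        for d in (robot.spot_point(n,c) if n!='display' else robot.recognise(n,c)): print(n,np.round(d['centre'],3),round(d['score'],2))
print(robot.get_obs())
E
```

```text
pics
side [478.11607498   0.         321.07160945] 0.041420057668351794 [0.80496719 0.77007736 0.49456459] [-0.21477812 -0.85777541 -0.46700289]
display [ 0.482 -0.164  0.068] 0.55
display_hinge [ 0.531 -0.201  0.064] 0.82
display_hinge [ 0.744 -0.133  0.003] 0.2
display_tab [ 0.416 -0.156  0.08 ] 0.94
platform [ 0.462 -0.178  0.033] 0.88
carton1_mid [0.537 0.082 0.019] 0.9
carton4_mid [0.436 0.079 0.013] 0.75
tub [ 0.738  0.008 -0.002] 0.82
tub [ 0.531 -0.009  0.02 ] 0.33
salt [ 0.747 -0.135  0.   ] 0.58
timer [ 0.683 -0.085  0.   ] 0.71
top [479.29570872   0.         317.34213442] -0.0038009331326206985 [ 0.48597787 -0.04437598  1.06989   ] [ 0.10208182 -0.00119746 -0.99477529]
display_hinge [ 0.54  -0.198  0.064] 0.67
display_hinge [ 0.424 -0.009  0.013] 0.17
display_tab [ 0.413 -0.157  0.077] 0.91
platform [ 0.461 -0.176  0.035] 0.98
platform [ 0.741  0.008 -0.   ] 0.28
carton1_mid [0.538 0.081 0.011] 0.77
carton1_mid [ 0.461 -0.171  0.032] 0.55
carton4_mid [0.435 0.081 0.018] 0.72
carton4_mid [ 0.748 -0.129 -0.002] 0.52
tub [0.741 0.006 0.003] 0.71
salt [ 0.746 -0.132  0.   ] 0.97
timer [ 0.68  -0.085 -0.003] 0.95
{'time': 1.0, 'joint_positions': array([ 1.07888303e+00,  8.71868675e-02,  1.37069019e+00,  1.49837402e-05,
        1.68359933e+00, -1.03077580e-01]), 'qvel': array([ 0.00015336,  0.00092184, -0.0007828 ,  0.00039836, -0.00019648,
        0.00120744]), 'joint_torque': array([-1.51806045e-03, -3.40053320e+01, -3.02605462e+01,  7.18342164e-02,
        2.37069873e-02,  1.84741396e-05]), 'tool_pos': array([0.20850153, 0.50894603, 0.40471804]), 'ee_rot': array([ 3.14147547e+00, -2.84604390e-06,  2.75275862e+00]), 'wrist_force': array([ 0.19245613, -0.37837293,  0.48029901]), 'wrist_torque': array([0.01204231, 0.00029204, 0.02775264]), 'finger_force': 0.0, 'width': 0.09388263606777024}
```

View pics/side0.png

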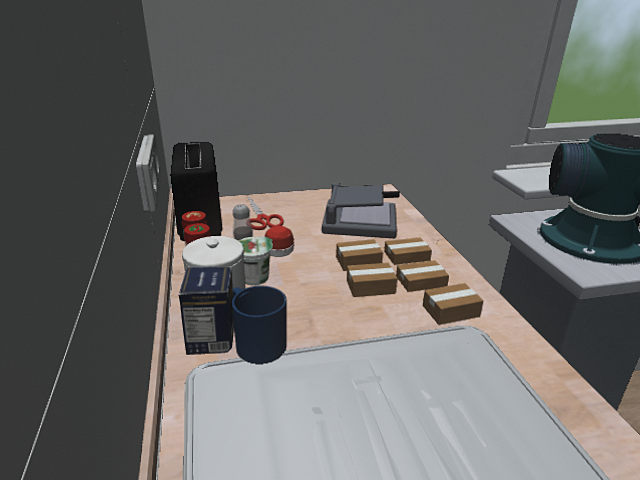

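View pics/top0.png

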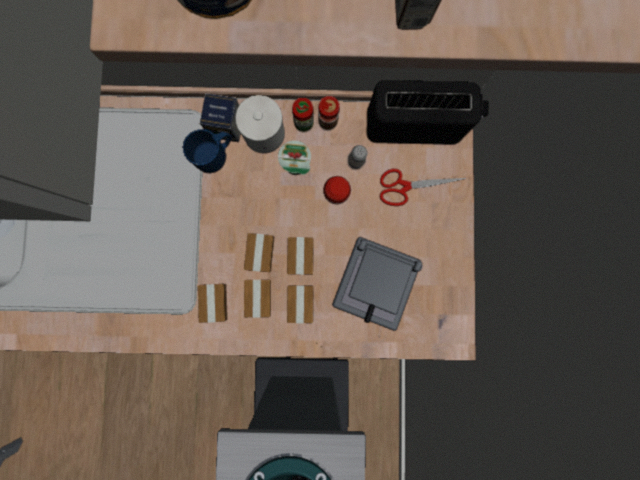

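```bash
python3 - <<'E'
from h import *
for n in (2,3,5):
  for c in('side','top'):
    for d in robot.spot_point(f'carton{n}_mid',c): print(n,c,np.round(d['centre'],3),round(d['score'],2))
E
```

```text
2 side [ 0.532 -0.01   0.015] 0.62
2 top [ 0.531 -0.009  0.016] 0.93
3 side [0.426 0.175 0.016] 0.59
3 side [ 0.459 -0.176  0.032] 0.24
3 top [0.422 0.18  0.017] 0.7
5 side [ 0.431 -0.009  0.016] 0.84
5 top [ 0.427 -0.009  0.013] 0.93
5 top [ 0.745 -0.129 -0.005] 0.73
5 top [ 0.461 -0.172  0.034] 0.42
```

The side view shows the display low with its tab at (388,194), and 5 cartons at about (360,253), (408,250), (372,280), (422,276) and (453,303). The top view shows the scale at (380,283) with its hinge at the upper right and the tab at (369,312). I'll overlay a model of the scale next to refine its pose.

```bash
cat >> h.py <<'E'
def scale_pts(cx,cy,yaw,th):
    """platform frame -> world outlines: body, platform, panel bottom/top faces, tab"""
    c,s=np.cos(yaw),np.sin(yaw); W=lambda p:np.array([[cx+c*a-s*b,cy+s*a+c*b,z] for a,b,z in p])
    rect=lambda x0,x1,h,z:[(x0,-h,z),(x1,-h,z),(x1,h,z),(x0,h,z)]
    pan=lambda r0,r1,h,n:[(75-r*np.cos(th)+n*np.sin(th),b,.062*1+r*np.sin(th)+n*np.cos(th)) for r,b in((r0,-h),(r1,-h),(r1,h),(r0,h))]
    pan=lambda r0,r1,h,n:[(.075-r*np.cos(th)+n*np.sin(th),b,.062+r*np.sin(th)+n*np.cos(th)) for r,b in((r0,-h),(r1,-h),(r1,h),(r0,h))]
    return dict(plat=W(rect(-.055,.055,.06,.032)),body=W(rect(-.07,.095,.075,.0)),pan=W(pan(0,.112,.053,.005)),tab=W(pan(.112,.148,.006,.007)))
def overlay(im,c,box,f,par):
    x0,x1,y0,y1=box; o=cv2.resize(im[y0:y1,x0:x1,::-1],None,fx=f,fy=f,interpolation=cv2.INTER_CUBIC)
    for (n,P),col in zip(scale_pts(*par).items(),[(0,255,0),(255,0,255),(0,255,255),(0,0,255)]):
        q=((proj(c,P)-[x0,y0]+.5)*f).astype(int); cv2.polylines(o,[q],True,col,1)
    return o
E
python3 - <<'E'
from h import *
par=(.461,-.176,-.35,.125)
a=overlay(cv2.imread('pics/top0.png')[:,:,::-1],'top',(325,430,230,335),4,par)
b=overlay(cv2.imread('pics/side0.png')[:,:,::-1],'side',(315,405,175,245),4,par)
o=np.zeros((420,790,3),np.uint8); o[:a.shape[0],:420]=a; o[:280,425:785]=b
cv2.imwrite('pics/ov0.png',o)
E
```

```text
(no output)
```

View pics/ov0.png

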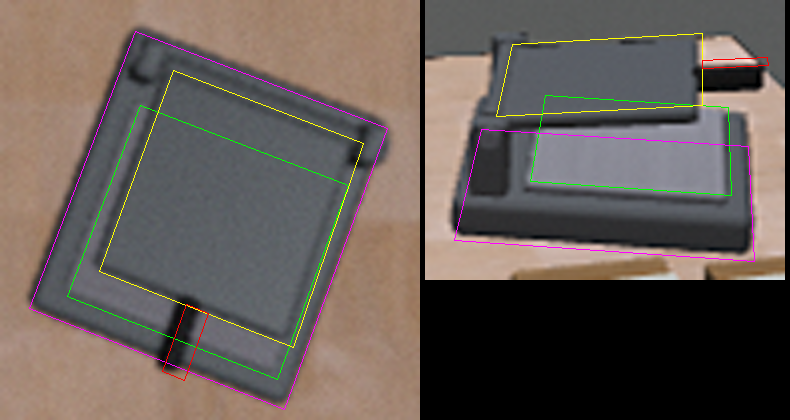

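The overlay shows the yaw is right, with an offset of a few mm. The side crop's tab end is at (764,78) against the model's (768,62). I'll take a plain contrast crop to pick the corners.

```bash
python3 - <<'E'
from h import *
def crop(fn,x0,x1,y0,y1,f):
    im=cv2.imread(fn)[y0:y1,x0:x1]; o=cv2.resize(im,None,fx=f,fy=f,interpolation=cv2.INTER_CUBIC)
    return np.clip(255*(o/255.)**.45*1.1,0,255).astype(np.uint8)
a=crop('pics/top0.png',330,425,235,333,4); b=crop('pics/side0.png',320,402,180,242,5)
o=np.zeros((400,800,3),np.uint8); o[:392,:380]=a; o[:310,385:795]=b
cv2.imwrite('pics/c0.png',o)
E
```

```text
(no output)
```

View pics/c0.png

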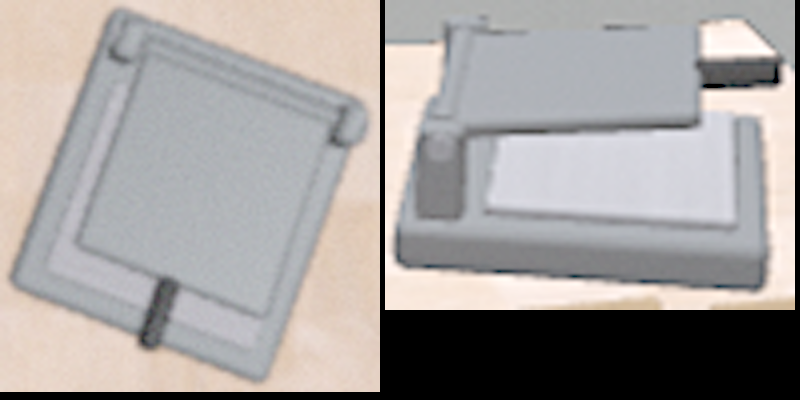

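```bash
cat > fit.py <<'E'
from h import *
from scipy.optimize import least_squares
T=lambda u,v:np.array([330+u/4-.5,235+v/4-.5]); S=lambda u,v:np.array([320+(u-385)/5-.5,180+v/5-.5])
def mod(p):
    s=scale_pts(*p); tabm=s['tab']; c,sn=np.cos(p[2]),np.sin(p[2])
    def pt(r,b,n): 
        a=.075-r*np.cos(p[3])+n*np.sin(p[3]); return [p[0]+c*a-sn*b,p[1]+sn*a+c*b,.062+r*np.sin(p[3])+n*np.cos(p[3])]
    top=np.array([s['plat'][3],s['plat'][0],pt(.112,.053,.0),pt(.112,-.053,.0),pt(.148,0,.0)])
    sid=np.array([s['plat'][3],s['plat'][2],pt(.112,.053,.005),pt(.112,-.053,.005),pt(.148,.006,0)])
    return np.vstack([proj('top',top),proj('side',sid)])
obs=np.array([T(48,278),T(265,350),T(80,245),T(268,318),T(150,343),S(736,224),S(485,212),S(698,124),S(700,27),S(780,71)])
r=least_squares(lambda p:(mod(p)-obs).ravel(),[.461,-.176,-.35,.125],loss='soft_l1')
print(np.round(r.x,4)); print(np.round(mod(r.x)-obs,1).tolist())
E
python3 fit.py
```

```text
[ 0.4656 -0.1754 -0.3302  0.0872]
[[-0.0, -1.8], [-1.4, -0.3], [-0.8, 0.2], [0.7, -0.2], [0.3, 1.3], [0.1, -0.8], [-0.1, -1.4], [0.6, -1.4], [-0.6, -0.3], [0.1, 2.4]]
```

```bash
cat >> h.py <<'E'
from scipy.spatial.transform import Rotation as Ro
def go(x,y,z,yaw=None,vmax=.9,start=None):
    """rows: rotate uniformly, translate straight; tool kept down. prints tool-frame rows in units. start=(pos,yaw) optional"""
    o=robot.get_obs()
    p=np.array(o['tool_pos']); R=Ro.from_euler('xyz',o['ee_rot'])
    if start: p=np.array(start[:3],float); R=Ro.from_euler('xyz',[np.pi,0,start[3]])
    if yaw is None: yaw=R.as_euler('xyz')[2]
    T=Ro.from_euler('xyz',[np.pi,0,yaw]); rv=(R.inv()*T).as_rotvec(); d=np.array([x,y,z])-p
    n=int(np.ceil(max(np.linalg.norm(d)/.04/vmax,np.abs(rv).max()/.1/.95,1)))
    print('n',n,'twist/row',np.round(rv/.1/n,3))
    Q=R; L=[]
    for i in range(n):
        L.append(np.round(Q.inv().apply(d/n)/.04,2).tolist()); Q=Q*Ro.from_rotvec(rv/n)
    print(L[0] if np.abs(rv).max()<.12 else L)
    return (x,y,z,yaw)
E
python3 - <<'E'
from h import *
s=go(.406,-.157,.33,2.80); go(.406,-.157,.265,2.80,start=s)
E
```

```text
n 20 twist/row [ 0.     0.    -0.024]
[-0.54, -0.68, 0.09]
n 2 twist/row [0. 0. 0.]
[0.0, -0.0, 0.81]
```

Call:
play_rows --translation '[[-0.3,-0.4,0],[-0.54,-0.68,0.09],[-0.54,-0.68,0.09],[-0.54,-0.68,0.09],[-0.54,-0.68,0.09],[-0.54,-0.68,0.09],[-0.54,-0.68,0.09],[-0.54,-0.68,0.09]]' --twist '[[0,0,-0.48],[0,0,0],[0,0,0],[0,0,0],[0,0,0],[0,0,0],[0,0,0],[0,0,0]]' --gripper '[0,0,0,0,0,0,0,0]'

```text
time: 2.1
tool_pos: [0.2925, 0.2583, 0.3795]
ee_rot: [3.141, 0.001, 2.801]
wrist_force: [0.3, -0.1, -0.2]
width: 0.0471
finger_force: 0.0
```

Call:
play_rows --translation '[[-0.54,-0.68,0.09],[-0.54,-0.68,0.09],[-0.54,-0.68,0.09],[-0.54,-0.68,0.09],[-0.54,-0.68,0.09],[-0.54,-0.68,0.09],[-0.3,-0.3,0],[0,0,0]]' --twist '[[0,0,0],[0,0,0],[0,0,0],[0,0,0],[0,0,0],[0,0,0],[0,0,0],[0,0,0]]' --gripper '[0,0,0,0,0,0,0,0]'

```text
time: 2.9
tool_pos: [0.3678, 0.0456, 0.3578]
ee_rot: [-3.141, 0.0, 2.797]
wrist_force: [0.7, 0.8, 0.0]
width: 0.0468
finger_force: 0.0
```

```bash
python3 - <<'E'
from h import *
s=go(.406,-.157,.33,2.80); go(.406,-.157,.265,2.80,start=s); o=robot.get_obs();print(o['tool_pos'],o['ee_rot'],o['width'],o['joint_positions'])
E
```

```text
n 6 twist/row [-0.     0.    -0.005]
[-0.44, -0.74, 0.12]
n 2 twist/row [0. 0. 0.]
[0.0, -0.0, 0.81]
[0.36776608 0.04559791 0.35783277] [-3.14133172e+00  1.51757200e-04  2.79674231e+00] 0.046788869422676974 [-2.98541557e-02 -3.14124133e-01  1.82454953e+00 -2.95647171e-04
  1.63110380e+00 -1.25581795e+00]
```

Call:
play_rows --translation '[[-0.44,-0.74,0.12],[-0.44,-0.74,0.12],[-0.44,-0.74,0.12],[-0.44,-0.74,0.12],[-0.44,-0.74,0.12],[-0.44,-0.74,0.12],[0,0,0],[0,0,0]]' --twist '[[0,0,0],[0,0,0],[0,0,0],[0,0,0],[0,0,0],[0,0,0],[0,0,0],[0,0,0]]' --gripper '[-0.2,-0.2,-0.2,-0.2,-0.2,-0.2,-0.2,-0.2]'

```text
time: 3.7
tool_pos: [0.4076, -0.155, 0.3289]
ee_rot: [3.14, -0.001, 2.8]
wrist_force: [1.0, 0.7, -1.3]
width: 0.0376
finger_force: 0.0
```

```bash
python3 - <<'E'
from h import *
s=go(.406,-.157,.265,2.80); o=robot.get_obs();print(o['tool_pos'],o['ee_rot'],o['width'])
a=snap('top','tmp.png')[:,:,::-1]; b=snap('side')[:,:,::-1]
f=lambda i,x0,x1,y0,y1:cv2.resize(i[y0:y1,x0:x1],None,fx=4,fy=4,interpolation=cv2.INTER_CUBIC)
cv2.imwrite('pics/c1.png',np.hstack([f(a,330,425,235,335),f(b,315,415,145,245)]))
E
```

```text
n 2 twist/row [ 0.006 -0.005  0.002]
[0.01, -0.03, 0.8]
[ 0.40757961 -0.15503861  0.32890574] [ 3.14044397e+00 -9.99852920e-04  2.80033139e+00] 0.03762604501702375
```

View pics/c1.png

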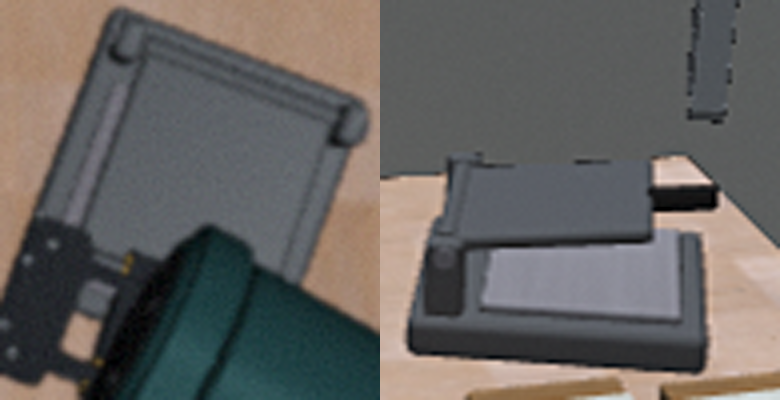

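```bash
python3 - <<'E'
from h import *
for z in (.13,.077): print((proj('side',[[.4076,-.155,z],[.4076+.008*.943,-.155-.0027,z],[.4076-.008*.943,-.155+.0027,z]])-[315,145]+.5)*4+[380,0])
E
```

```text
[[705.37531191 108.32398806]
 [690.61722708 107.53142495]
 [720.15724717 109.1165166 ]]
[[696.54537139 197.81149703]
 [682.14084389 196.97143028]
 [710.97256039 198.65204393]]
```

Call:
play_rows --translation '[[0,-0.03,0.5],[0,0,0.5],[0,0,0.4],[0,0,0.2],[0,0,0],[0,0,0],[0,0,0],[0,0,0]]' --twist '[[0,0,0],[0,0,0],[0,0,0],[0,0,0],[0,0,0],[0,0,0],[0,0,0],[0,0,0]]' --gripper '[-0.2,-0.2,-0.2,-0.2,-0.2,-1,-1,-1]'

```text
time: 4.6
tool_pos: [0.4074, -0.1567, 0.2661]
ee_rot: [-3.142, 0.002, 2.801]
wrist_force: [0.7, 0.3, 0.7]
width: 0.0169
finger_force: 1.8
```

Call:
play_rows --translation '[[0,0,0],[0,0,0]]' --twist '[[0,0,0],[0,0,0]]' --gripper '[-1,-1]'

```text
time: 4.8
tool_pos: [0.4078, -0.1555, 0.266]
ee_rot: [3.136, 0.002, 2.801]
wrist_force: [2.4, 6.1, 2.3]
width: 0.0119
finger_force: 30.0
```

```bash
python3 -c "
import numpy as np
t=np.linspace(.11,1.92,25)
for i in range(24): print([round(3.365*(np.cos(t[i+1])-np.cos(t[i])),2),0,round(-3.365*(np.sin(t[i+1])-np.sin(t[i])),2)],end=', ' if i%8<7 else '\n')"
```

```text
[np.float64(-0.04), 0, np.float64(-0.25)], [np.float64(-0.06), 0, np.float64(-0.25)], [np.float64(-0.07), 0, np.float64(-0.24)], [np.float64(-0.09), 0, np.float64(-0.24)], [np.float64(-0.11), 0, np.float64(-0.23)], [np.float64(-0.13), 0, np.float64(-0.22)], [np.float64(-0.14), 0, np.float64(-0.21)], [np.float64(-0.16), 0, np.float64(-0.2)]
[np.float64(-0.17), 0, np.float64(-0.19)], [np.float64(-0.19), 0, np.float64(-0.17)], [np.float64(-0.2), 0, np.float64(-0.16)], [np.float64(-0.21), 0, np.float64(-0.14)], [np.float64(-0.22), 0, np.float64(-0.13)], [np.float64(-0.23), 0, np.float64(-0.11)], [np.float64(-0.24), 0, np.float64(-0.09)], [np.float64(-0.24), 0, np.float64(-0.07)]
[np.float64(-0.25), 0, np.float64(-0.05)], [np.float64(-0.25), 0, np.float64(-0.04)], [np.float64(-0.25), 0, np.float64(-0.02)], [np.float64(-0.25), 0, np.float64(0.0)], [np.float64(-0.25), 0, np.float64(0.02)], [np.float64(-0.25), 0, np.float64(0.04)], [np.float64(-0.25), 0, np.float64(0.06)], [np.float64(-0.24), 0, np.float64(0.08)]
```

Call:
play_rows --translation '[[-0.04,0,-0.25],[-0.06,0,-0.25],[-0.07,0,-0.24],[-0.09,0,-0.24],[-0.11,0,-0.23],[-0.13,0,-0.22],[-0.14,0,-0.21],[-0.16,0,-0.2]]' --twist '[[0,0,0],[0,0,0],[0,0,0],[0,0,0],[0,0,0],[0,0,0],[0,0,0],[0,0,0]]' --gripper '[-1,-1,-1,-1,-1,-1,-1,-1]'

```text
time: 5.6
tool_pos: [0.4371, -0.166, 0.3369]
ee_rot: [3.136, -0.006, 2.801]
wrist_force: [1.7, 5.2, -5.9]
width: 0.0117
finger_force: 30.0
```

Call:
play_rows --translation '[[-0.17,0,-0.19],[-0.19,0,-0.17],[-0.2,0,-0.16],[-0.21,0,-0.14],[-0.22,0,-0.13],[-0.23,0,-0.11],[-0.24,0,-0.09],[-0.24,0,-0.07]]' --twist '[[0,0,0],[0,0,0],[0,0,0],[0,0,0],[0,0,0],[0,0,0],[0,0,0],[0,0,0]]' --gripper '[-1,-1,-1,-1,-1,-1,-1,-1]'

```text
time: 6.4
tool_pos: [0.5008, -0.1887, 0.3799]
ee_rot: [3.138, -0.008, 2.802]
wrist_force: [-4.0, 5.1, -0.2]
width: 0.0111
finger_force: 30.0
```

Call:
play_rows --translation '[[-0.25,0,-0.05],[-0.25,0,-0.04],[-0.25,0,-0.02],[-0.25,0,0],[-0.25,0,0.02],[-0.25,0,0.04],[-0.25,0,0.06],[-0.24,0,0.08]]' --twist '[[0,0,0],[0,0,0],[0,0,0],[0,0,0],[0,0,0],[0,0,0],[0,0,0],[0,0,0]]' --gripper '[-1,-1,-1,-1,-1,-1,-1,-1]'

```text
time: 7.2
tool_pos: [0.577, -0.216, 0.3802]
ee_rot: [3.139, 0.003, 2.802]
wrist_force: [0.4, 2.9, 7.7]
width: 0.0063
finger_force: 32.4
```

Call:
play_rows --translation '[[0,0,0],[0,0,0]]' --twist '[[0,0,0],[0,0,0]]' --gripper '[-1,-1]'

```text
time: 7.4
tool_pos: [0.5777, -0.2162, 0.3798]
ee_rot: [3.139, 0.007, 2.802]
wrist_force: [4.8, 2.4, 4.9]
width: 0.006
finger_force: 32.0
```

```bash
python3 - <<'E'
from h import *
snap('top');b=snap('side')[:,:,::-1]
print(np.round([0.5337-.134*0*0,-.201],3))
for c in('side','top'):
  for n in('display_tab','display_hinge'): print(c,n,[(np.round(d['centre'],3),round(d['score'],2)) for d in robot.spot_point(n,c)])
cv2.imwrite('pics/c2.png',cv2.resize(b[100:245,280:430],None,fx=4,fy=4,interpolation=cv2.INTER_CUBIC))
E
```

```text
[ 0.534 -0.201]
side display_tab [(array([ 0.562, -0.206,  0.189]), 0.61)]
side display_hinge [(array([ 0.533, -0.201,  0.064]), 0.58)]
top display_tab [(array([ 0.563, -0.216,  0.186]), 0.79)]
top display_hinge [(array([ 0.539, -0.199,  0.065]), 0.8)]
```

View pics/c2.png

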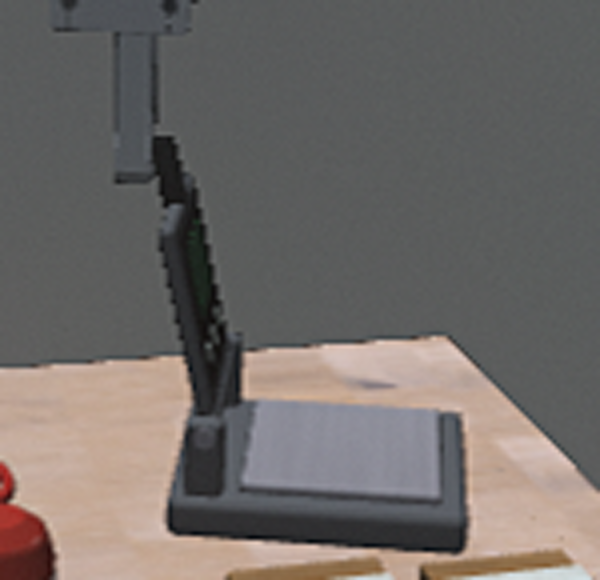

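The fingers have slid off behind the tab. In the crop the finger bottom is at (135,180), the tab is at (168,160), and the panel leans about 104 degrees. I'll open, step back and regrip.

Call:
play_rows --translation '[[0,0,0],[0,0,0],[0.1,0,0],[0.15,0,0.05],[0.1,0,0.05],[0,0,0],[0,0,0],[0,0,0]]' --twist '[[0,0,0],[0,0,0],[0,0,0],[0,0,0],[0,0,0],[0,0,0],[0,0,0],[0,0,0]]' --gripper '[-0.2,-0.2,-0.2,-0.2,-0.2,-0.2,-1,-1]'

```text
time: 8.5
tool_pos: [0.5631, -0.212, 0.3735]
ee_rot: [3.142, 0.0, 2.801]
wrist_force: [-0.7, 0.1, 0.6]
width: 0.0249
finger_force: 0.0
```

Call:
play_rows --translation '[[0,0,0],[0,0,0]]' --twist '[[0,0,0],[0,0,0]]' --gripper '[-1,-1]'

```text
time: 8.7
tool_pos: [0.5635, -0.2113, 0.3735]
ee_rot: [3.139, 0.0, 2.801]
wrist_force: [1.3, 3.1, 0.5]
width: 0.0119
finger_force: 30.0
```

Call:
play_rows --translation '[[-0.09,0,0.02],[-0.09,0,0.03],[-0.09,0,0.03],[-0.09,0,0.03],[0,0,0],[0,0,0]]' --twist '[[0,0,0],[0,0,0],[0,0,0],[0,0,0],[0,0,0],[0,0,0]]' --gripper '[-1,-1,-1,-1,-1,-1]'

```text
time: 9.3
tool_pos: [0.5768, -0.2159, 0.3698]
ee_rot: [3.14, -0.001, 2.802]
wrist_force: [-1.1, 5.4, 4.3]
width: 0.0118
finger_force: 30.0
```

Call:
play_rows --translation '[[0,0,0],[0,0,0],[0,0,0],[0,0,-0.4],[0,0,-0.8],[0,0,-0.8]]' --twist '[[0,0,0],[0,0,0],[0,0,0],[0,0,0],[0,0,0],[0,0,0]]' --gripper '[-0.2,-0.2,-0.2,-0.2,-0.2,-0.2]'

```text
time: 9.9
tool_pos: [0.5767, -0.2172, 0.4487]
ee_rot: [-3.141, -0.002, 2.8]
wrist_force: [-0.4, 0.4, 0.6]
width: 0.0374
finger_force: 0.0
```

```bash
python3 - <<'E'
from h import *
b=snap('side'); snap('top')
for c in('side','top'):
  for n in('display_tab','display_hinge','platform'): print(c,n,[(np.round(d['centre'],3),round(d['score'],2)) for d in robot.spot_point(n,c)])
par=(.463,-.176,-.34,1.92)
cv2.imwrite('pics/s3.png',b[:,:,::-1])
o=overlay(b,'side',(300,420,130,250),4,par); c=cv2.resize(b[130:250,320:410,::-1],None,fx=4,fy=4,interpolation=cv2.INTER_CUBIC)
cv2.imwrite('pics/c3.png',np.hstack([o[:,:300],c[:,:]])[:,:800])
E
```

```text
side display_tab [(array([ 0.574, -0.211,  0.189]), 0.79)]
side display_hinge [(array([ 0.534, -0.201,  0.063]), 0.77)]
side platform [(array([ 0.462, -0.177,  0.029]), 0.91)]
top display_tab [(array([ 0.572, -0.215,  0.183]), 0.81)]
top display_hinge [(array([ 0.538, -0.196,  0.062]), 0.61)]
top platform [(array([ 0.461, -0.174,  0.034]), 0.88), (array([ 0.526, -0.008,  0.018]), 0.59)]
```

View pics/c3.png

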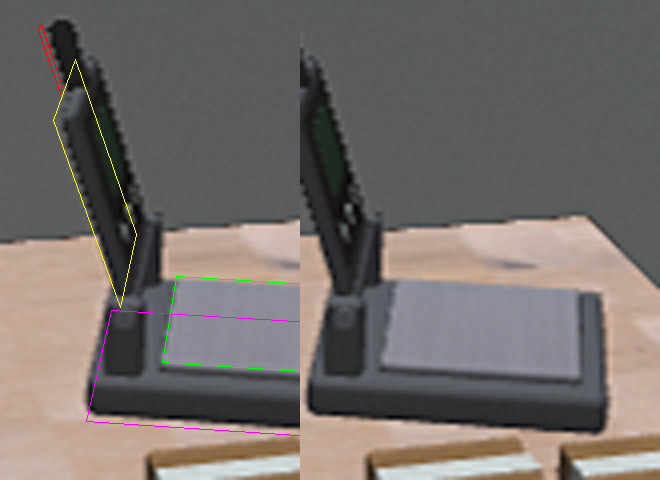

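```bash
python3 - <<'E'
from h import *
from scipy.optimize import least_squares
U=lambda u,v:np.array([300+u/4-.5,130+v/4-.5])
x,y,w=.463,-.176,-.34; c,s=np.cos(w),np.sin(w)
def pt(r,b,n,t):
    a=.075-r*np.cos(t)+n*np.sin(t); return [x+c*a-s*b,y+s*a+c*b,.062+r*np.sin(t)+n*np.cos(t)]
for R in (.146,.148):
  def mod(p):
    q=scale_pts(x,y,w,p[0])['plat']
    return proj('side',np.array([q[2],q[3],pt(R,0,0,p[0]),pt(.112,.053,.005,p[0]),pt(.112,-.053,-.005,p[0]),pt(0,.06,0,p[0])]))+p[1:]
  obs=np.array([U(160,372),U(500,380),U(63,20),U(64,92),U(95,58),U(125,308)])
  r=least_squares(lambda p:(mod(p)-obs).ravel(),[1.9,0,0],loss='soft_l1')
  print(np.degrees(r.x[0]),r.x[1:],np.round(r.fun.reshape(-1,2),1).tolist())
im=cv2.imread('pics/s3.png'); cv2.imwrite('pics/c4.png',np.clip(255*(cv2.resize(im[125:235,305:375],None,fx=5,fy=5,interpolation=cv2.INTER_CUBIC)/255.)**.45*1.1,0,255).astype(np.uint8))
E
```

```text
107.20858990064737 [-0.46199788  0.13601231] [[0.3, -2.2], [-34.4, -1.0], [0.2, 1.1], [-0.7, 6.4], [1.1, -1.2], [0.4, 0.9]]
107.12602573514273 [-0.43431019  0.40039311] [[0.3, -1.9], [-34.4, -0.7], [0.0, 0.5], [-0.6, 6.6], [1.2, -1.0], [0.4, 1.1]]
```

View pics/c4.png

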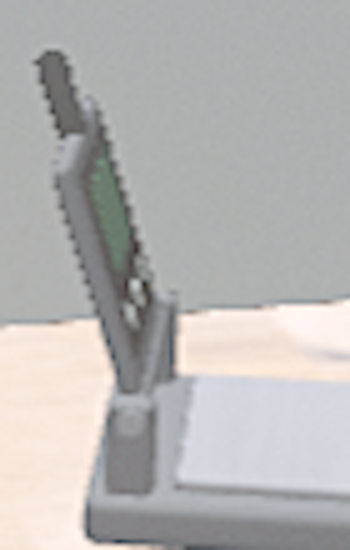

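```bash
python3 - <<'E'
from h import *
from scipy.optimize import least_squares
V=lambda u,v:np.array([305+u/5-.5,125+v/5-.5]); U=lambda u,v:np.array([300+u/4-.5,130+v/4-.5])
x,y,w=.463,-.176,-.34; c,s=np.cos(w),np.sin(w)
def pt(r,b,n,t):
    a=.075-r*np.cos(t)+n*np.sin(t); return [x+c*a-s*b,y+s*a+c*b,.062+r*np.sin(t)+n*np.cos(t)]
for R in (.146,.148):
  def mod(p):
    q=scale_pts(x,y,w,p[0])['plat']
    return proj('side',np.array([q[2],q[3],pt(R,0,0,p[0]),pt(.112,.053,0,p[0]),pt(.112,-.053,-.005,p[0])]))+p[1:]
  obs=np.array([V(177,486),U(360,380),V(52,54),V(66,150),V(92,97)])
  r=least_squares(lambda p:(mod(p)-obs).ravel(),[1.9,0,0],loss='soft_l1')
  print(np.degrees(r.x[0]),r.x[1:],np.round(r.fun.reshape(-1,2),1).tolist())
E
```

```text
107.060138216343 [-0.9125501   0.65966589] [[-0.6, -0.9], [0.2, -0.5], [0.3, 0.8], [-0.9, 4.3], [1.1, -0.6]]
107.0158087403639 [-0.86062562  0.89449396] [[-0.5, -0.6], [0.2, -0.3], [0.1, 0.2], [-0.8, 4.5], [1.2, -0.4]]
```

Call:
play_rows --translation '[[0,0.03,0.6],[0,0,0.7],[0,0,0.5],[0,0,0.17],[0,0,0],[0,0,0],[0,0,0],[0,0,0]]' --twist '[[0,0,0],[0,0,0],[0,0,0],[0,0,0],[0,0,0],[0,0,0],[0,0,0],[0,0,0]]' --gripper '[-0.2,-0.2,-0.2,-0.2,-0.2,-1,-1,-1]'

```text
time: 11.1
tool_pos: [0.5772, -0.2157, 0.3709]
ee_rot: [-3.142, 0.001, 2.801]
wrist_force: [-0.2, 0.1, 0.5]
width: 0.0173
finger_force: 0.0
```

Call:
play_rows --translation '[[0,0,0],[0,0,0],[-0.05,0,0.01],[-0.05,0,0.02],[-0.05,0,0.02],[0,0,0],[0,0,0]]' --twist '[[0,0,0],[0,0,0],[0,0,0],[0,0,0],[0,0,0],[0,0,0],[0,0,0]]' --gripper '[-1,-1,-1,-1,-1,-1,-1]'

```text
time: 11.8
tool_pos: [0.5828, -0.2176, 0.3688]
ee_rot: [3.141, 0.0, 2.801]
wrist_force: [-2.3, 2.1, 5.5]
width: 0.0123
finger_force: 30.0
```

Call:
play_rows --translation '[[0,0,0],[0,0,0],[0,0,0],[0,0,-0.4],[0,0,-0.8],[0,0,-0.8]]' --twist '[[0,0,0],[0,0,0],[0,0,0],[0,0,0],[0,0,0],[0,0,0]]' --gripper '[-0.2,-0.2,-0.2,-0.2,-0.2,-0.2]'

```text
time: 12.4
tool_pos: [0.5829, -0.2178, 0.4477]
ee_rot: [3.141, -0.002, 2.801]
wrist_force: [-0.1, -0.7, 1.6]
width: 0.0379
finger_force: 0.0
```

```bash
python3 - <<'E'
from h import *
b=snap('side','s5.png'); snap('top')
for c in('side','top'):
  for n in('display_tab','display_hinge'): print(c,n,[(np.round(d['centre'],3),round(d['score'],2)) for d in robot.spot_point(n,c)])
im=b[:,:,::-1]; cv2.imwrite('pics/c5.png',np.clip(255*(cv2.resize(im[125:235,305:405],None,fx=5,fy=5,interpolation=cv2.INTER_CUBIC)/255.)**.45*1.1,0,255).astype(np.uint8))
E
```

```text
side display_tab [(array([ 0.58 , -0.214,  0.183]), 0.8)]
side display_hinge [(array([ 0.532, -0.2  ,  0.061]), 0.87)]
top display_tab [(array([ 0.577, -0.214,  0.179]), 0.59)]
top display_hinge [(array([ 0.536, -0.2  ,  0.064]), 0.66), (array([0.54 , 0.077, 0.013]), 0.43)]
```

View pics/c5.png

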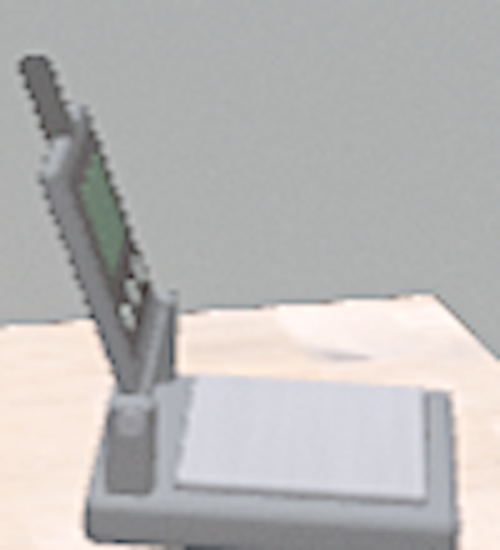

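```bash
python3 - <<'E'
from h import *
from scipy.optimize import least_squares
V=lambda u,v:np.array([305+u/5-.5,125+v/5-.5])
x,y,w=.463,-.176,-.34; c,s=np.cos(w),np.sin(w)
def pt(r,b,n,t):
    a=.075-r*np.cos(t)+n*np.sin(t); return [x+c*a-s*b,y+s*a+c*b,.062+r*np.sin(t)+n*np.cos(t)]
def mod(p):
    q=scale_pts(x,y,w,p[0])['plat']
    return proj('side',np.array([q[2],q[3],pt(.147,0,0,p[0]),pt(.112,.053,0,p[0]),pt(.112,-.053,-.005,p[0])]))+p[1:]
obs=np.array([V(177,486),V(425,500),V(35,59),V(55,150),V(78,103)])
r=least_squares(lambda p:(mod(p)-obs).ravel(),[1.9,0,0],loss='soft_l1')
print(np.degrees(r.x[0]),r.x[1:],np.round(r.fun.reshape(-1,2),1).tolist())
E
```

```text
109.9815103354261 [-0.89488592  0.90637469] [[-0.6, -0.6], [0.2, -0.2], [0.3, 0.5], [-1.3, 5.3], [1.5, -1.0]]
```

```bash
cat >> h.py <<'E'
def stripes(im):
    hsv=cv2.cvtColor(im,cv2.COLOR_RGB2HSV); m=((hsv[:,:,1]<60)&(hsv[:,:,2]>140)).astype(np.uint8)
    n,l,st,ce=cv2.connectedComponentsWithStats(m); out=[]
    for i in range(1,n):
        if 60<st[i,4]<900 and 190<ce[i,0]<420 and 215<ce[i,1]<340:
            pts=np.argwhere(l==i)[:,::-1].astype(np.float32); (cx,cy),(w,h),a=cv2.minAreaRect(pts)
            P=[atz('top',q,.03)[:2] for q in pts]; P=np.array(P); v=np.linalg.svd(P-P.mean(0),full_matrices=False)[2][0]
            out.append((int(st[i,4]),np.round([cx,cy,w,h],1).tolist(),np.round(P.mean(0),4).tolist(),round(float((np.arctan2(v[1],v[0])+np.pi/2)%np.pi-np.pi/2),3)))
    return out
E
python3 - <<'E'
from h import *
for fn in('pics/top0.png',None):
    im=cv2.imread(fn)[:,:,::-1] if fn else snap('top','t6.png')
    for s in stripes(im): print(s)
    print()
E
```

```text
(144, [286.0, 217.5, 17.0, 12.0], [0.6099, 0.0228], -0.263)
(288, [258.1, 251.7, 8.5, 38.9], [0.5376, 0.0817], -0.074)
(289, [299.5, 255.5, 37.0, 7.0], [0.5301, -0.0087], 0.009)
(67, [221.7, 276.4, 20.2, 8.2], [0.4802, 0.1582], 1.133)
(295, [256.5, 298.0, 38.0, 7.0], [0.4391, 0.0823], 0.019)
(499, [215.0, 310.0, 54.0, 24.0], [0.4012, 0.1774], 0.109)
(306, [299.5, 304.5, 39.0, 7.0], [0.426, -0.0111], 0.02)

(189, [286.1, 216.3, 14.2, 21.0], [0.6107, 0.0235], -0.32)
(310, [258.1, 250.6, 9.4, 41.2], [0.5383, 0.0817], -0.086)
(300, [299.5, 255.0, 38.0, 7.0], [0.531, -0.0084], 0.021)
(874, [219.5, 304.5, 69.0, 33.0], [0.4131, 0.1706], 0.042)
(304, [256.5, 298.0, 38.0, 7.0], [0.4382, 0.082], 0.03)
(569, [302.8, 312.8, 47.4, 41.0], [0.4072, -0.0232], 0.269)
```

The display holds at about 110 degrees. Next are the cartons: I'll rotate the wrist to yaw about 0, then move over carton2.

Call:
play_rows --translation '[[0,0,0],[0,0,0],[0,0,0],[0,0,0],[0,0,0],[0,0,0],[0,0,0],[0,0,0]]' --twist '[[0,0,1],[0,0,1],[0,0,1],[0,0,1],[0,0,1],[0,0,1],[0,0,1],[0,0,1]]' --gripper '[0.5,0.5,0.5,0.5,0.5,0.5,0.5,0.5]'

```text
time: 13.55
tool_pos: [0.5828, -0.2177, 0.446]
ee_rot: [-3.139, -0.003, 1.997]
wrist_force: [-0.3, 0.2, 0.0]
width: 0.0702
finger_force: 0.0
```

Call:
play_rows --translation '[[0,0,0],[0,0,0],[0,0,0],[0,0,0],[0,0,0],[0,0,0],[0,0,0],[0,0,0]]' --twist '[[0,0,1],[0,0,1],[0,0,1],[0,0,1],[0,0,1],[0,0,1],[0,0,1],[0,0,1]]' --gripper '[0.5,0.5,0.5,0.5,0.5,0.5,0.5,0.5]'

```text
time: 14.35
tool_pos: [0.5828, -0.2177, 0.446]
ee_rot: [-3.138, -0.0, 1.197]
wrist_force: [-0.1, -0.6, -0.8]
width: 0.0703
finger_force: 0.0
```

Call:
play_rows --translation '[[0,0,0],[0,0,0],[0,0,0],[0,0,0],[0,0,0],[0,0,0],[0,0,0],[0,0,0]]' --twist '[[0,0,1],[0,0,1],[0,0,1],[0,0,1],[0,0,1],[0,0,1],[0,0,1],[0,0,1]]' --gripper '[0.5,0.5,0.5,0.5,0.5,0.5,0.5,0.5]'

```text
time: 15.15
tool_pos: [0.5828, -0.2177, 0.446]
ee_rot: [-3.139, 0.002, 0.397]
wrist_force: [0.2, 0.7, 0.1]
width: 0.0702
finger_force: 0.0
```

Call:
play_rows --translation '[[0,0,0],[0,0,0],[0,0,0],[0,0,0],[0,0,0]]' --twist '[[0,0,1],[0,0,1],[0,0,1],[0,0,0.85],[0,0,0]]' --gripper '[0.5,0.5,0.5,0.5,0.5]'

```text
time: 15.65
tool_pos: [0.5828, -0.2177, 0.4462]
ee_rot: [-3.14, 0.003, 0.016]
wrist_force: [0.1, -0.5, -0.5]
width: 0.0706
finger_force: 0.0
```

```bash
python3 - <<'E'
from h import *
print(robot.get_obs()['joint_positions'])
s=go(.531,-.009,.30,.015); go(.531,-.009,.213,.015,start=s)
E
```

```text
[-4.48662966e-01  2.48269963e-01  1.10447047e+00  3.44033588e-05
  1.79215006e+00  1.10619909e+00]
n 8 twist/row [-0.002  0.004  0.001]
[-0.15, -0.65, 0.46]
n 3 twist/row [0. 0. 0.]
[0.0, -0.0, 0.72]
```

Call:
play_rows --translation '[[-0.15,-0.9,0],[-0.15,-0.9,0],[-0.2,-0.9,0],[-0.2,-0.9,0.4],[-0.3,-0.8,0.8],[-0.3,-0.82,0.8],[0,0,0.8],[0,0,0.85]]' --twist '[[0,0,0],[0,0,0],[0,0,0],[0,0,0],[0,0,0],[0,0,0],[0,0,0],[0,0,0]]' --gripper '[0.5,0.5,0.5,0.5,0.5,0.5,0.5,0.5]'

```text
time: 16.45
tool_pos: [0.5267, -0.0084, 0.3007]
ee_rot: [-3.142, 0.0, 0.02]
wrist_force: [0.4, -0.5, 0.3]
width: 0.0707
finger_force: 0.0
```

```bash
python3 - <<'E'
from h import *
im=snap('top')
for s in stripes(im): print(s)
for c in('side',):
  snap(c); print([(np.round(d['centre'],3),round(d['score'],2)) for d in robot.spot_point('carton2_mid',c)])
go(.531,-.009,.213,.015)
E
```

```text
(251, [222.1, 268.1, 35.7, 20.2], [0.5034, 0.1625], 0.52)
(301, [256.5, 298.0, 38.0, 7.0], [0.4372, 0.0817], 0.022)
(550, [212.5, 310.5, 55.0, 19.0], [0.4005, 0.1778], 0.091)
(381, [300.3, 311.5, 53.4, 10.7], [0.4163, -0.0122], 0.072)
[(array([ 0.533, -0.01 ,  0.017]), 0.97)]
n 3 twist/row [-0.004  0.024  0.008]
[0.04, -0.0, 0.72]
```

Call:
play_rows --translation '[[0.12,0,0.7],[0,0,0.8],[0,0,0.5],[0,0,0.2],[0,0,0],[0,0,0],[0,0,0],[0,0,0]]' --twist '[[0,0,0],[0,0,0],[0,0,0],[0,0,0],[0,0,0],[0,0,0],[0,0,0],[0,0,0]]' --gripper '[0.5,0.5,0.5,0.5,0.5,-0.2,-0.2,-0.2]'

```text
time: 17.4
tool_pos: [0.5331, -0.0098, 0.2164]
ee_rot: [3.141, -0.004, 0.016]
wrist_force: [0.5, -0.7, 4.0]
width: 0.056
finger_force: 30.0
```

Call:
play_rows --translation '[[0,0,0],[0,0,-0.4],[0,0,-0.8],[0,0,-0.8],[0,0,-0.8],[0,0,0],[0,0,0]]' --twist '[[0,0,0],[0,0,0],[0,0,0],[0,0,0],[0,0,0],[0,0,0],[0,0,0]]' --gripper '[-0.2,-0.2,-0.2,-0.2,-0.2,-0.2,-0.2]'

```text
time: 18.1
tool_pos: [0.5321, -0.0096, 0.3263]
ee_rot: [-3.141, -0.001, 0.016]
wrist_force: [-0.2, 0.5, -2.4]
width: 0.0559
finger_force: 30.0
```

```bash
python3 - <<'E'
from h import *
print(robot.get_obs()['tool_pos'])
s=go(.463,-.176,.325,1.231,vmax=.85); go(.463,-.176,.246,1.231,start=s)
E
```

```text
[ 0.53214214 -0.00957847  0.32625533]
n 13 twist/row [ 0.    -0.    -0.935]
[[-0.14, 0.32, 0.0], [-0.17, 0.3, 0.0], [-0.19, 0.29, 0.0], [-0.22, 0.27, 0.0], [-0.24, 0.25, 0.0], [-0.27, 0.22, 0.0], [-0.29, 0.2, 0.0], [-0.3, 0.17, 0.0], [-0.32, 0.14, 0.0], [-0.33, 0.11, 0.0], [-0.34, 0.08, 0.0], [-0.34, 0.05, 0.0], [-0.35, 0.01, 0.0]]
n 3 twist/row [0. 0. 0.]
[0.0, -0.0, 0.66]
```

Call:
play_rows --translation '[[-0.14,0.32,0],[-0.17,0.3,0],[-0.19,0.29,0],[-0.22,0.27,0],[-0.24,0.25,0],[-0.27,0.22,0],[-0.29,0.2,0],[-0.3,0.17,0]]' --twist '[[0,0,-0.935],[0,0,-0.935],[0,0,-0.935],[0,0,-0.935],[0,0,-0.935],[0,0,-0.935],[0,0,-0.935],[0,0,-0.935]]' --gripper '[-0.2,-0.2,-0.2,-0.2,-0.2,-0.2,-0.2,-0.2]'

```text
time: 18.9
tool_pos: [0.4891, -0.1128, 0.3231]
ee_rot: [-3.136, 0.002, 0.768]
wrist_force: [0.2, -0.6, -1.6]
width: 0.0559
finger_force: 30.0
```

Call:
play_rows --translation '[[-0.32,0.14,0],[-0.33,0.11,0],[-0.34,0.08,0],[-0.34,0.05,0],[-0.35,0.01,0],[0,0,0],[0,0,0]]' --twist '[[0,0,-0.935],[0,0,-0.935],[0,0,-0.935],[0,0,-0.935],[0,0,-0.935],[0,0,0],[0,0,0]]' --gripper '[-0.2,-0.2,-0.2,-0.2,-0.2,-0.2,-0.2]'

```text
time: 19.6
tool_pos: [0.463, -0.1766, 0.3243]
ee_rot: [-3.138, -0.001, 1.229]
wrist_force: [0.3, -0.2, -1.3]
width: 0.0556
finger_force: 30.0
```

```bash
python3 - <<'E'
from h import *
print(robot.get_obs()['width'])
s=go(.463,-.176,.249,1.231)
a=snap('top');b=snap('side')
f=lambda i,x0,x1,y0,y1:cv2.resize(i[y0:y1,x0:x1,::-1],None,fx=4,fy=4,interpolation=cv2.INTER_CUBIC)
cv2.imwrite('pics/c6.png',np.hstack([f(a,330,425,235,345),f(b,310,410,135,245)]))
E
```

```text
0.05563198904358295
n 3 twist/row [-0.012 -0.004 -0.008]
[0.0, 0.0, 0.63]
```

View pics/c6.png

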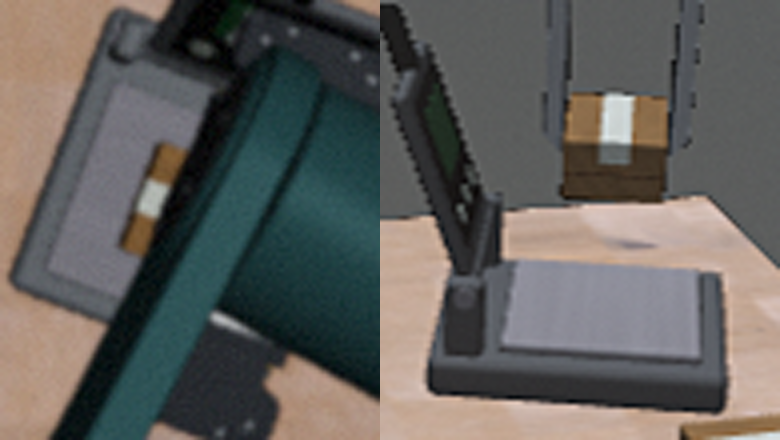

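The carton hangs over the platform with the display clear behind it. Lowering it now.

Call:
play_rows --translation '[[0,0,0.5],[0,0,0.5],[0,0,0.4],[0,0,0.25],[0,0,0.12],[0,0,0.08],[0,0,0],[0,0,0]]' --twist '[[0,0,0],[0,0,0],[0,0,0],[0,0,0],[0,0,0],[0,0,0],[0,0,0],[0,0,0]]' --gripper '[-0.2,-0.2,-0.2,-0.2,-0.2,-0.2,-0.2,-0.2]'

```text
time: 20.5
tool_pos: [0.4637, -0.177, 0.2531]
ee_rot: [3.14, 0.0, 1.231]
wrist_force: [0.4, 0.2, -0.7]
width: 0.0556
finger_force: 30.0
```

Call:
play_rows --translation '[[0,0,0.08],[0,0,0.04],[0,0,0]]' --twist '[[0,0,0],[0,0,0],[0,0,0]]' --gripper '[-0.2,-0.2,-0.2]'

```text
time: 20.8
tool_pos: [0.4635, -0.177, 0.2483]
ee_rot: [3.14, 0.0, 1.231]
wrist_force: [-0.7, -0.2, 2.3]
width: 0.0554
finger_force: 30.0
```

Call:
play_rows --translation '[[0,0,0],[0,0,0],[0,0,0],[0,0,-0.5],[0,0,-0.9],[0,0,-0.6]]' --twist '[[0,0,0],[0,0,0],[0,0,0],[0,0,0],[0,0,0],[0,0,0]]' --gripper '[0.5,0.5,0.5,0.5,0.5,0.5]'

```text
time: 21.4
tool_pos: [0.4635, -0.1769, 0.3292]
ee_rot: [3.14, 0.0, 1.231]
wrist_force: [0.7, -0.7, -0.7]
width: 0.0706
finger_force: 0.0
```

```bash
python3 - <<'E'
from h import *
s=go(.538,.0815,.30,-.08)
E
```

```text
n 14 twist/row [ 0.001 -0.001  0.937]
[[0.48, -0.03, 0.05], [0.47, -0.07, 0.05], [0.47, -0.12, 0.05], [0.45, -0.16, 0.05], [0.44, -0.2, 0.05], [0.41, -0.24, 0.05], [0.39, -0.28, 0.05], [0.36, -0.31, 0.05], [0.33, -0.35, 0.05], [0.3, -0.38, 0.05], [0.26, -0.4, 0.05], [0.22, -0.43, 0.05], [0.18, -0.44, 0.05], [0.14, -0.46, 0.05]]
```

Call:
play_rows --translation '[[0.48,-0.03,0.05],[0.47,-0.07,0.05],[0.47,-0.12,0.05],[0.45,-0.16,0.05],[0.44,-0.2,0.05],[0.41,-0.24,0.05],[0.39,-0.28,0.05]]' --twist '[[0,0,0.937],[0,0,0.937],[0,0,0.937],[0,0,0.937],[0,0,0.937],[0,0,0.937],[0,0,0.937]]' --gripper '[0.5,0.5,0.5,0.5,0.5,0.5,0.5]'

```text
time: 22.1
tool_pos: [0.5007, -0.047, 0.3132]
ee_rot: [-3.141, -0.0, 0.571]
wrist_force: [-0.9, 0.8, -0.1]
width: 0.0709
finger_force: 0.0
```

Call:
play_rows --translation '[[0.36,-0.31,0.05],[0.33,-0.35,0.05],[0.3,-0.38,0.05],[0.26,-0.4,0.05],[0.22,-0.43,0.05],[0.18,-0.44,0.05],[0.14,-0.46,0.05],[0,0,0]]' --twist '[[0,0,0.937],[0,0,0.937],[0,0,0.937],[0,0,0.937],[0,0,0.937],[0,0,0.937],[0,0,0.937],[0,0,0]]' --gripper '[0.5,0.5,0.5,0.5,0.5,0.5,0.5,0.5]'

```text
time: 22.9
tool_pos: [0.5377, 0.0828, 0.2988]
ee_rot: [-3.141, 0.001, -0.078]
wrist_force: [-0.6, 0.1, -0.2]
width: 0.0704
finger_force: 0.0
```

```bash
python3 - <<'E'
from h import *
im=snap('top','t7.png'); snap('side')
for s in stripes(im): print(s)
for c in('side','top'):
 for n in(1,2,4): print(c,n,[(np.round(d['centre'],3),round(d['score'],2)) for d in robot.spot_point(f'carton{n}_mid',c)])
go(.538,.0815,.213,-.08)
E
```

```text
(185, [284.9, 216.9, 19.2, 14.8], [0.6109, 0.0229], -0.275)
(162, [195.4, 286.5, 4.8, 41.1], [0.4619, 0.2148], 0.002)
(131, [221.7, 279.1, 29.6, 13.4], [0.4776, 0.1585], 0.847)
(319, [380.4, 289.3, 39.2, 8.5], [0.4619, -0.1842], 1.222)
(648, [220.3, 311.1, 33.2, 55.4], [0.3961, 0.1735], 0.203)
(434, [302.5, 311.3, 53.6, 16.4], [0.4108, -0.0137], 0.117)
(101, [323.6, 315.6, 9.7, 24.3], [0.4026, -0.0595], -1.333)
side 1 [(array([0.534, 0.081, 0.016]), 0.98)]
side 2 [(array([ 0.463, -0.18 ,  0.049]), 0.73)]
side 4 [(array([0.441, 0.085, 0.015]), 0.6)]
top 1 []
top 2 [(array([ 0.462, -0.179,  0.048]), 0.64)]
top 4 [(array([0.435, 0.083, 0.012]), 0.63), (array([ 0.679, -0.085,  0.   ]), 0.33)]
n 3 twist/row [ 0.    -0.001 -0.004]
[0.0, -0.01, 0.72]
```

Call:
play_rows --translation '[[0,0.02,0.7],[0,0,0.8],[0,0,0.5],[0,0,0.18],[0,0,0],[0,0,0],[0,0,0],[0,0,0]]' --twist '[[0,0,0],[0,0,0],[0,0,0],[0,0,0],[0,0,0],[0,0,0],[0,0,0],[0,0,0]]' --gripper '[0.5,0.5,0.5,0.5,0.5,-0.2,-0.2,-0.2]'

```text
time: 24.1
tool_pos: [0.5382, 0.0804, 0.2141]
ee_rot: [-3.141, -0.003, -0.08]
wrist_force: [-0.0, -0.0, 3.1]
width: 0.056
finger_force: 30.0
```

Call:
play_rows --translation '[[0,0,0],[0,0,-0.4],[0,0,-0.9],[0,0,-0.9],[0,0,-0.9],[0,0,-0.4],[0,0,0]]' --twist '[[0,0,0],[0,0,0],[0,0,0],[0,0,0],[0,0,0],[0,0,0],[0,0,0]]' --gripper '[-0.2,-0.2,-0.2,-0.2,-0.2,-0.2,-0.2]'

```text
time: 24.8
tool_pos: [0.538, 0.0805, 0.3558]
ee_rot: [-3.14, -0.007, -0.08]
wrist_force: [0.2, 0.4, -1.4]
width: 0.0559
finger_force: 30.0
```

```bash
python3 - <<'E'
from h import *
s=go(.4635,-.1768,.355,1.231,vmax=.85)
E
```

```text
n 14 twist/row [ 0.002 -0.005 -0.937]
[[-0.1, 0.47, 0.0], [-0.14, 0.46, 0.0], [-0.18, 0.44, 0.0], [-0.22, 0.42, 0.0], [-0.26, 0.4, 0.0], [-0.3, 0.38, 0.0], [-0.33, 0.35, 0.0], [-0.36, 0.31, 0.0], [-0.39, 0.28, 0.0], [-0.41, 0.24, 0.0], [-0.43, 0.2, 0.0], [-0.45, 0.16, 0.0], [-0.46, 0.12, 0.0], [-0.47, 0.07, 0.0]]
```

Call:
play_rows --translation '[[-0.1,0.47,0],[-0.14,0.46,0],[-0.18,0.44,0],[-0.22,0.42,0],[-0.26,0.4,0],[-0.3,0.38,0],[-0.33,0.35,0]]' --twist '[[0,0,-0.937],[0,0,-0.937],[0,0,-0.937],[0,0,-0.937],[0,0,-0.937],[0,0,-0.937],[0,0,-0.937]]' --gripper '[-0.2,-0.2,-0.2,-0.2,-0.2,-0.2,-0.2]'

```text
time: 25.5
tool_pos: [0.4995, -0.049, 0.3497]
ee_rot: [-3.138, 0.003, 0.579]
wrist_force: [0.2, 0.7, -1.4]
width: 0.0557
finger_force: 30.0
```

Call:
play_rows --translation '[[-0.36,0.31,0],[-0.39,0.28,0],[-0.41,0.24,0],[-0.43,0.2,0],[-0.45,0.16,0],[-0.46,0.12,0],[-0.47,0.07,0],[0,0,0]]' --twist '[[0,0,-0.937],[0,0,-0.937],[0,0,-0.937],[0,0,-0.937],[0,0,-0.937],[0,0,-0.937],[0,0,-0.937],[0,0,0]]' --gripper '[-0.2,-0.2,-0.2,-0.2,-0.2,-0.2,-0.2,-0.2]'

```text
time: 26.3
tool_pos: [0.4626, -0.1779, 0.3499]
ee_rot: [-3.138, 0.0, 1.229]
wrist_force: [0.1, 0.1, -2.6]
width: 0.0558
finger_force: 30.0
```

```bash
python3 - <<'E'
from h import *
o=robot.get_obs(); print(o['tool_pos'],o['ee_rot'],o['width'])
go(.4635,-.1768,.282,1.231)
E
```

```text
[ 0.46260088 -0.17788461  0.34986715] [-3.13757839e+00  1.04098553e-04  1.22883431e+00] 0.055794420797838244
n 2 twist/row [-0.02   0.    -0.011]
[0.02, 0.01, 0.85]
```

Call:
play_rows --translation '[[0,0,0.5],[0,0,0.5],[0,0,0.35],[0,0,0.2],[0,0,0.1],[0,0,0],[0,0,0]]' --twist '[[-0.03,0,0],[0,0,0],[0,0,0],[0,0,0],[0,0,0],[0,0,0],[0,0,0]]' --gripper '[-0.2,-0.2,-0.2,-0.2,-0.2,-0.2,-0.2]'

```text
time: 27.0
tool_pos: [0.4639, -0.1766, 0.287]
ee_rot: [3.137, 0.0, 1.231]
wrist_force: [-0.5, -0.5, -1.8]
width: 0.0555
finger_force: 30.0
```

Call:
play_rows --translation '[[0,0,0.1],[0,0,0.05],[0,0,0.02],[0,0,0]]' --twist '[[0,0,0],[0,0,0],[0,0,0],[0,0,0]]' --gripper '[-0.2,-0.2,-0.2,-0.2]'

```text
time: 27.4
tool_pos: [0.4637, -0.1767, 0.2801]
ee_rot: [3.138, 0.0, 1.231]
wrist_force: [-1.2, 0.3, 2.7]
width: 0.0558
finger_force: 30.0
```

Call:
play_rows --translation '[[0,0,0],[0,0,0],[0,0,0],[0,0,-0.5],[0,0,-0.9],[0,0,-0.6]]' --twist '[[0,0,0],[0,0,0],[0,0,0],[0,0,0],[0,0,0],[0,0,0]]' --gripper '[0.5,0.5,0.5,0.5,0.5,0.5]'

```text
time: 28.0
tool_pos: [0.4635, -0.1766, 0.3613]
ee_rot: [3.137, 0.0, 1.231]
wrist_force: [0.7, -0.2, -0.4]
width: 0.0705
finger_force: 0.0
```

```bash
python3 - <<'E'
from h import *
im=snap('top','t8.png'); b=snap('side','s8.png')
for c in('side','top'):
 for n in(1,2,3,4,5): print(c,n,[(np.round(d['centre'],3),round(d['score'],2)) for d in robot.spot_point(f'carton{n}_mid',c)])
f=lambda i,x0,x1,y0,y1,k:cv2.resize(i[y0:y1,x0:x1,::-1],None,fx=k,fy=k,interpolation=cv2.INTER_CUBIC)
cv2.imwrite('pics/c8.png',np.hstack([f(im,190,320,230,340,3),f(b,310,440,135,245,3)]))
go(.424,.178,.30,0)
E
```

```text
side 1 [(array([ 0.463, -0.178,  0.083]), 0.68), (array([ 0.58 , -0.214,  0.183]), 0.49), (array([ 0.684, -0.084, -0.004]), 0.47)]
side 2 [(array([ 0.466, -0.18 ,  0.052]), 0.58)]
side 3 [(array([0.424, 0.175, 0.015]), 0.57)]
side 4 [(array([0.44 , 0.081, 0.012]), 0.79)]
side 5 [(array([ 0.428, -0.014,  0.015]), 0.87)]
top 1 [(array([ 0.466, -0.181,  0.079]), 0.58)]
top 2 []
top 3 [(array([0.426, 0.179, 0.018]), 0.57)]
top 4 [(array([0.435, 0.08 , 0.015]), 0.86)]
top 5 [(array([ 0.426, -0.012,  0.012]), 0.88)]
n 13 twist/row [ 0.001 -0.001  0.947]
[[0.62, -0.3, 0.11], [0.59, -0.36, 0.11], [0.55, -0.41, 0.11], [0.51, -0.46, 0.11], [0.46, -0.51, 0.11], [0.41, -0.55, 0.11], [0.36, -0.58, 0.11], [0.3, -0.62, 0.11], [0.24, -0.64, 0.11], [0.18, -0.66, 0.11], [0.12, -0.68, 0.11], [0.05, -0.68, 0.11], [-0.01, -0.69, 0.11]]
```

View pics/c8.png

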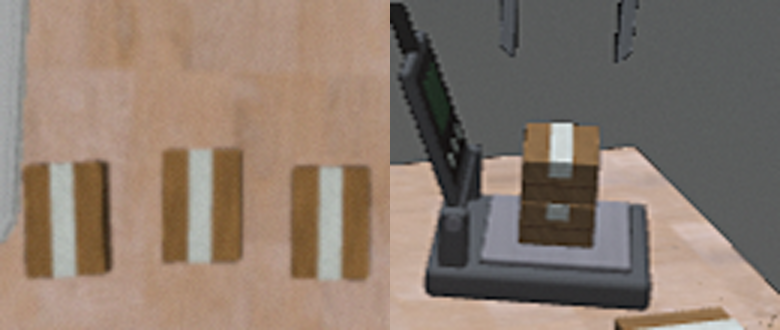

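```bash
python3 - <<'E'
from h import *
for (a,b,z) in(((62.5,162),(65,276),.034),((201.5,150),(199,261),.026),((330,167),(329.5,279),.026)):
    A=atz('top',(190+a[0]/3-.5,230+a[1]/3-.5),z);B=atz('top',(190+b[0]/3-.5,230+b[1]/3-.5),z)
    print((A+B)/2,np.linalg.norm(A-B),np.arctan2(A[1]-B[1],A[0]-B[0]))
E
```

```text
[0.42663653 0.17871688 0.034     ] 0.08045418885900021 0.06594921369158599
[0.43786854 0.0828063  0.026     ] 0.07903012254673436 0.011538662827881834
[ 0.42741487 -0.01055627  0.026     ] 0.07956546901477594 0.0206702787856442
```

Call:
play_rows --translation '[[0.62,-0.3,0.11],[0.59,-0.36,0.11],[0.55,-0.41,0.11],[0.51,-0.46,0.11],[0.46,-0.51,0.11],[0.41,-0.55,0.11],[0.36,-0.58,0.11]]' --twist '[[0,0,0.947],[0,0,0.947],[0,0,0.947],[0,0,0.947],[0,0,0.947],[0,0,0.947],[0,0,0.947]]' --gripper '[0.5,0.5,0.5,0.5,0.5,0.5,0.5]'

```text
time: 29.3
tool_pos: [0.4415, 0.0156, 0.3281]
ee_rot: [3.139, -0.002, 0.564]
wrist_force: [-0.1, -0.1, 0.3]
width: 0.0706
finger_force: 0.0
```

Call:
play_rows --translation '[[0.3,-0.62,0.11],[0.24,-0.64,0.11],[0.18,-0.66,0.11],[0.12,-0.68,0.11],[0.05,-0.68,0.11],[0,-0.69,0.11],[0,0,0],[0,0,0]]' --twist '[[0,0,0.947],[0,0,0.947],[0,0,0.947],[0,0,0.947],[0,0,0.947],[0,0,0.947],[0,0,0],[0,0,0]]' --gripper '[0.5,0.5,0.5,0.5,0.5,0.5,0.5,0.5]'

```text
time: 30.1
tool_pos: [0.4235, 0.1784, 0.3016]
ee_rot: [3.14, -0.002, 0.003]
wrist_force: [-0.2, -0.3, 0.7]
width: 0.0703
finger_force: 0.0
```

```bash
python3 - <<'E'
from h import *
snap('side')
for n in(3,4,5): print(n,[(np.round(d['centre'],3),round(d['score'],2)) for d in robot.spot_point(f'carton{n}_mid','side')])
E
```

```text
3 [(array([0.426, 0.176, 0.011]), 0.62)]
4 [(array([0.434, 0.083, 0.014]), 0.98)]
5 [(array([ 0.431, -0.012,  0.016]), 0.85)]
```

Call:
play_rows --translation '[[0.06,0,0.7],[0,0,0.8],[0,0,0.5],[0,0,0.2],[0,0,0],[0,0,0],[0,0,0],[0,0,0]]' --twist '[[0,0,-0.45],[0,0,0],[0,0,0],[0,0,0],[0,0,0],[0,0,0],[0,0,0],[0,0,0]]' --gripper '[0.5,0.5,0.5,0.5,0.5,-0.2,-0.2,-0.2]'

```text
time: 31.1
tool_pos: [0.427, 0.1783, 0.2154]
ee_rot: [3.141, -0.006, 0.045]
wrist_force: [0.3, -0.4, 2.4]
width: 0.0559
finger_force: 29.8
```

Call:
play_rows --translation '[[0,0,0],[0,0,-0.4],[0,0,-0.9],[0,0,-0.9],[0,0,-0.9],[0,0,-0.9],[0,0,-0.3],[0,0,0]]' --twist '[[0,0,0],[0,0,0],[0,0,0],[0,0,0],[0,0,0],[0,0,0],[0,0,0],[0,0,0]]' --gripper '[-0.2,-0.2,-0.2,-0.2,-0.2,-0.2,-0.2,-0.2]'

```text
time: 31.9
tool_pos: [0.426, 0.1785, 0.3874]
ee_rot: [3.142, -0.007, 0.045]
wrist_force: [0.3, 0.1, -2.0]
width: 0.0558
finger_force: 29.8
```

```bash
python3 - <<'E'
from h import *
s=go(.4635,-.177,.385,1.231,vmax=.85)
E
```

```text
n 13 twist/row [ 0.003 -0.004 -0.912]
[[0.04, 0.69, 0.0], [-0.02, 0.69, 0.0], [-0.08, 0.68, 0.0], [-0.15, 0.67, 0.0], [-0.21, 0.66, 0.0], [-0.27, 0.63, 0.0], [-0.32, 0.61, 0.0], [-0.38, 0.58, 0.0], [-0.43, 0.54, 0.0], [-0.47, 0.5, 0.0], [-0.52, 0.45, 0.0], [-0.56, 0.4, 0.0], [-0.59, 0.35, 0.0]]
```

Call:
play_rows --translation '[[0.04,0.69,0],[-0.02,0.69,0],[-0.08,0.68,0],[-0.15,0.67,0],[-0.21,0.66,0],[-0.27,0.63,0],[-0.32,0.61,0]]' --twist '[[0,0,-0.912],[0,0,-0.912],[0,0,-0.912],[0,0,-0.912],[0,0,-0.912],[0,0,-0.912],[0,0,-0.912]]' --gripper '[-0.2,-0.2,-0.2,-0.2,-0.2,-0.2,-0.2]'

```text
time: 32.6
tool_pos: [0.4453, -0.0144, 0.3826]
ee_rot: [-3.14, 0.002, 0.687]
wrist_force: [0.3, -0.8, -2.0]
width: 0.0561
finger_force: 29.8
```

Call:
play_rows --translation '[[-0.38,0.58,0],[-0.43,0.54,0],[-0.47,0.5,0],[-0.52,0.45,0],[-0.56,0.4,0],[-0.59,0.35,0],[0,0,0],[0,0,0]]' --twist '[[0,0,-0.912],[0,0,-0.912],[0,0,-0.912],[0,0,-0.912],[0,0,-0.912],[0,0,-0.912],[0,0,0],[0,0,0]]' --gripper '[-0.2,-0.2,-0.2,-0.2,-0.2,-0.2,-0.2,-0.2]'

```text
time: 33.4
tool_pos: [0.4625, -0.1779, 0.3833]
ee_rot: [-3.139, -0.001, 1.229]
wrist_force: [0.1, 0.7, -2.6]
width: 0.0561
finger_force: 29.8
```

Call:
play_rows --translation '[[0,0,0.5],[0,0,0.5],[0,0,0.3],[0,0,0.15],[0,0,0],[0,0,0]]' --twist '[[0,0,0],[0,0,0],[0,0,0],[0,0,0],[0,0,0],[0,0,0]]' --gripper '[-0.2,-0.2,-0.2,-0.2,-0.2,-0.2]'

```text
time: 34.0
tool_pos: [0.4632, -0.1776, 0.3289]
ee_rot: [3.138, -0.0, 1.231]
wrist_force: [-0.1, 0.2, -2.0]
width: 0.0558
finger_force: 29.8
```

Call:
play_rows --translation '[[0,0,0.15],[0,0,0.1],[0,0,0.06],[0,0,0.02],[0,0,0]]' --twist '[[0,0,0],[0,0,0],[0,0,0],[0,0,0],[0,0,0]]' --gripper '[-0.2,-0.2,-0.2,-0.2,-0.2]'

```text
time: 34.5
tool_pos: [0.4629, -0.1779, 0.3155]
ee_rot: [3.138, 0.0, 1.231]
wrist_force: [-1.5, -0.1, 0.1]
width: 0.0561
finger_force: 29.9
```

Contact is just starting. I'll release and lift.

Call:
play_rows --translation '[[0,0,0.02],[0,0,0],[0,0,0],[0,0,0],[0,0,-0.5],[0,0,-0.9],[0,0,-0.6]]' --twist '[[0,0,0],[0,0,0],[0,0,0],[0,0,0],[0,0,0],[0,0,0],[0,0,0]]' --gripper '[-0.2,0.5,0.5,0.5,0.5,0.5,0.5]'

```text
time: 35.2
tool_pos: [0.4629, -0.1778, 0.396]
ee_rot: [3.137, 0.0, 1.231]
wrist_force: [-0.2, -0.9, 0.4]
width: 0.0704
finger_force: 0.0
```

```bash
python3 - <<'E'
from h import *
snap('side');im=snap('top')
for s in stripes(im): print(s)
for c in('side','top'):
 for n in(4,5,3): print(c,n,[(np.round(d['centre'],3),round(d['score'],2)) for d in robot.spot_point(f'carton{n}_mid',c)])
go(.437,.082,.30,.015)
E
```

```text
(171, [285.1, 217.3, 18.4, 13.6], [0.6107, 0.0234], -0.233)
(182, [219.7, 261.1, 29.1, 14.8], [0.514, 0.1652], 1.105)
(132, [220.8, 280.2, 19.0, 17.0], [0.4747, 0.1589], 0.74)
(304, [256.5, 298.0, 38.0, 7.0], [0.4382, 0.0819], 0.027)
(110, [372.0, 285.6, 13.0, 8.2], [0.4697, -0.1658], 1.338)
(382, [300.3, 311.6, 53.7, 11.2], [0.4153, -0.0124], 0.075)
(96, [323.5, 320.0, 20.6, 15.0], [0.4011, -0.0571], -1.233)
side 4 [(array([0.438, 0.083, 0.011]), 0.71)]
side 5 [(array([ 0.428, -0.014,  0.014]), 0.84), (array([ 0.466, -0.18 ,  0.05 ]), 0.54)]
side 3 [(array([ 0.464, -0.182,  0.119]), 0.62)]
top 4 [(array([ 0.679, -0.088, -0.001]), 0.7), (array([0.435, 0.081, 0.015]), 0.61)]
top 5 []
top 3 [(array([ 0.462, -0.181,  0.114]), 0.79)]
n 13 twist/row [-0.001 -0.     0.935]
[[0.45, -0.21, 0.18], [0.43, -0.25, 0.18], [0.41, -0.29, 0.18], [0.38, -0.33, 0.18], [0.35, -0.36, 0.18], [0.31, -0.39, 0.18], [0.27, -0.42, 0.18], [0.23, -0.45, 0.18], [0.19, -0.47, 0.18], [0.14, -0.48, 0.18], [0.1, -0.49, 0.18], [0.05, -0.5, 0.18], [0.01, -0.5, 0.18]]
```

Call:
play_rows --translation '[[0.45,-0.21,0.1],[0.43,-0.25,0.1],[0.41,-0.29,0.15],[0.38,-0.33,0.18],[0.35,-0.36,0.18],[0.31,-0.39,0.18],[0.27,-0.42,0.18]]' --twist '[[0,0,0.935],[0,0,0.935],[0,0,0.935],[0,0,0.935],[0,0,0.935],[0,0,0.935],[0,0,0.935]]' --gripper '[0.5,0.5,0.5,0.5,0.5,0.5,0.5]'

```text
time: 36.3
tool_pos: [0.4496, -0.0376, 0.3497]
ee_rot: [3.141, -0.0, 0.572]
wrist_force: [-0.0, -0.6, -0.5]
width: 0.0701
finger_force: 0.0
```

Call:
play_rows --translation '[[0.23,-0.45,0.25],[0.19,-0.47,0.25],[0.14,-0.48,0.25],[0.1,-0.49,0.25],[0.05,-0.5,0.2],[0.01,-0.5,0.18],[0,0,0],[0,0,0]]' --twist '[[0,0,0.935],[0,0,0.935],[0,0,0.935],[0,0,0.935],[0,0,0.935],[0,0,0.935],[0,0,0],[0,0,0]]' --gripper '[0.5,0.5,0.5,0.5,0.5,0.5,0.5,0.5]'

```text
time: 37.1
tool_pos: [0.4379, 0.0815, 0.2952]
ee_rot: [3.14, -0.001, 0.018]
wrist_force: [-1.2, 0.4, 0.1]
width: 0.0704
finger_force: 0.0
```

```bash
python3 - <<'E'
from h import *
snap('side')
for n in(4,5): print(n,[(np.round(d['centre'],3),round(d['score'],2)) for d in robot.spot_point(f'carton{n}_mid','side')])
go(.437,.082,.209,.02)
E
```

```text
4 [(array([0.437, 0.081, 0.012]), 0.88)]
5 [(array([ 0.429, -0.009,  0.01 ]), 0.63), (array([ 0.461, -0.176,  0.083]), 0.16)]
n 3 twist/row [ 0.005 -0.011 -0.016]
[-0.01, -0.01, 0.73]
```

Call:
play_rows --translation '[[0,0,0.7],[0,0,0.8],[0,0,0.5],[0,0,0.16],[0,0,0],[0,0,0],[0,0,0],[0,0,0]]' --twist '[[0,0,0],[0,0,0],[0,0,0],[0,0,0],[0,0,0],[0,0,0],[0,0,0],[0,0,0]]' --gripper '[0.5,0.5,0.5,0.5,0.5,-0.2,-0.2,-0.2]'

```text
time: 38.05
tool_pos: [0.4392, 0.0814, 0.2111]
ee_rot: [3.141, -0.006, 0.015]
wrist_force: [0.2, -0.2, 3.1]
width: 0.0561
finger_force: 30.0
```

Call:
play_rows --translation '[[0,0,0],[0,0,-0.4],[0,0,-0.9],[0,0,-0.9],[0,0,-0.9],[0,0,-0.9],[0,0,-0.8],[0,0,0]]' --twist '[[0,0,0],[0,0,0],[0,0,0],[0,0,0],[0,0,0],[0,0,0],[0,0,0],[0,0,0]]' --gripper '[-0.2,-0.2,-0.2,-0.2,-0.2,-0.2,-0.2,-0.2]'

```text
time: 38.85
tool_pos: [0.4384, 0.0818, 0.4066]
ee_rot: [3.141, -0.013, 0.016]
wrist_force: [-0.2, -0.5, -1.7]
width: 0.0556
finger_force: 30.0
```

```bash
python3 - <<'E'
from h import *
s=go(.4635,-.177,.40,1.231,vmax=.85)
E
```

```text
n 13 twist/row [ 0.006 -0.008 -0.935]
[[0.04, 0.5, 0.01], [-0.01, 0.5, 0.01], [-0.05, 0.5, 0.01], [-0.1, 0.49, 0.01], [-0.14, 0.48, 0.01], [-0.19, 0.46, 0.01], [-0.23, 0.44, 0.01], [-0.27, 0.42, 0.01], [-0.31, 0.39, 0.01], [-0.34, 0.36, 0.01], [-0.38, 0.33, 0.01], [-0.41, 0.29, 0.01], [-0.43, 0.25, 0.01]]
```

Call:
play_rows --translation '[[0.04,0.5,0],[-0.01,0.5,0],[-0.05,0.5,0],[-0.1,0.49,0],[-0.14,0.48,0],[-0.19,0.46,0],[-0.23,0.44,0]]' --twist '[[0,0,-0.935],[0,0,-0.935],[0,0,-0.935],[0,0,-0.935],[0,0,-0.935],[0,0,-0.935],[0,0,-0.935]]' --gripper '[-0.2,-0.2,-0.2,-0.2,-0.2,-0.2,-0.2]'

```text
time: 39.55
tool_pos: [0.451, -0.0584, 0.3991]
ee_rot: [-3.141, 0.001, 0.674]
wrist_force: [-1.0, -0.7, -2.9]
width: 0.0558
finger_force: 30.0
```

Call:
play_rows --translation '[[-0.27,0.42,0],[-0.31,0.39,0],[-0.34,0.36,0],[-0.38,0.33,0],[-0.41,0.29,0],[-0.43,0.25,0],[0,0,0],[0,0,0]]' --twist '[[0,0,-0.935],[0,0,-0.935],[0,0,-0.935],[0,0,-0.935],[0,0,-0.935],[0,0,-0.935],[0,0,0],[0,0,0]]' --gripper '[-0.2,-0.2,-0.2,-0.2,-0.2,-0.2,-0.2,-0.2]'

```text
time: 40.35
tool_pos: [0.4624, -0.1768, 0.3998]
ee_rot: [-3.141, -0.001, 1.229]
wrist_force: [-1.2, 1.0, -2.0]
width: 0.0555
finger_force: 30.0
```

Call:
play_rows --translation '[[0,0,0.4],[0,0,0.4],[0,0,0.25],[0,0,0.1],[0,0,0],[0,0,0]]' --twist '[[0,0,0],[0,0,0],[0,0,0],[0,0,0],[0,0,0],[0,0,0]]' --gripper '[-0.2,-0.2,-0.2,-0.2,-0.2,-0.2]'

```text
time: 40.95
tool_pos: [0.4629, -0.1768, 0.3565]
ee_rot: [3.138, -0.0, 1.231]
wrist_force: [-0.1, 0.5, -1.6]
width: 0.0557
finger_force: 30.0
```

Call:
play_rows --translation '[[0,0,0.13],[0,0,0.08],[0,0,0.05],[0,0,0.03],[0,0,0]]' --twist '[[0,0,0],[0,0,0],[0,0,0],[0,0,0],[0,0,0]]' --gripper '[-0.2,-0.2,-0.2,-0.2,-0.2]'

```text
time: 41.45
tool_pos: [0.4626, -0.177, 0.3452]
ee_rot: [3.138, 0.0, 1.231]
wrist_force: [-2.5, 0.6, 4.3]
width: 0.0555
finger_force: 30.0
```

Call:
play_rows --translation '[[0,0,0],[0,0,0],[0,0,0],[0,0,-0.5],[0,0,-0.8],[0,0,0]]' --twist '[[0,0,0],[0,0,0],[0,0,0],[0,0,0],[0,0,0],[0,0,0]]' --gripper '[0.5,0.5,0.5,0.5,0.5,0.5]'

```text
time: 42.05
tool_pos: [0.4633, -0.1773, 0.4009]
ee_rot: [3.13, 0.001, 1.231]
wrist_force: [1.0, -0.8, 0.1]
width: 0.0707
finger_force: 0.0
```

```bash
python3 - <<'E'
from h import *
snap('side');im=snap('top','t9.png')
for c in('side','top'):
 for n in(4,5): print(c,n,[(np.round(d['centre'],3),round(d['score'],2)) for d in robot.spot_point(f'carton{n}_mid',c)])
go(.428,-.0105,.36,.02)
E
```

```text
side 4 [(array([ 0.464, -0.177,  0.146]), 0.76), (array([ 0.735,  0.005, -0.001]), 0.52)]
side 5 [(array([ 0.43 , -0.011,  0.012]), 0.75), (array([ 0.464, -0.184,  0.117]), 0.5)]
top 4 [(array([ 0.463, -0.18 ,  0.149]), 0.69)]
top 5 []
n 13 twist/row [-0.    -0.     0.931]
[[0.28, -0.17, 0.07], [0.26, -0.19, 0.07], [0.24, -0.22, 0.07], [0.22, -0.24, 0.07], [0.2, -0.26, 0.07], [0.17, -0.28, 0.07], [0.15, -0.29, 0.07], [0.12, -0.3, 0.07], [0.09, -0.31, 0.07], [0.06, -0.32, 0.07], [0.03, -0.33, 0.07], [0.0, -0.33, 0.07], [-0.03, -0.33, 0.07]]
```

Call:
play_rows --translation '[[0.28,-0.17,0],[0.26,-0.19,0],[0.24,-0.22,0],[0.22,-0.24,0],[0.2,-0.26,0],[0.17,-0.28,0],[0.15,-0.29,0]]' --twist '[[0,0,0.931],[0,0,0.931],[0,0,0.931],[0,0,0.931],[0,0,0.931],[0,0,0.931],[0,0,0.931]]' --gripper '[0.5,0.5,0.5,0.5,0.5,0.5,0.5]'

```text
time: 43.05
tool_pos: [0.4436, -0.0871, 0.3949]
ee_rot: [3.141, -0.001, 0.575]
wrist_force: [-1.0, -0.9, 0.6]
width: 0.0703
finger_force: 0.0
```

Call:
play_rows --translation '[[0.12,-0.3,0.1],[0.09,-0.31,0.2],[0.06,-0.32,0.4],[0.03,-0.33,0.6],[0,-0.33,0.6],[-0.03,-0.33,0.6],[0,0,0],[0,0,0]]' --twist '[[0,0,0.931],[0,0,0.931],[0,0,0.931],[0,0,0.931],[0,0,0.931],[0,0,0.931],[0,0,0],[0,0,0]]' --gripper '[0.5,0.5,0.5,0.5,0.5,0.5,0.5,0.5]'

```text
time: 43.85
tool_pos: [0.428, -0.0108, 0.2956]
ee_rot: [3.14, -0.001, 0.023]
wrist_force: [0.3, -0.0, -0.2]
width: 0.0707
finger_force: 0.0
```

```bash
python3 - <<'E'
from h import *
snap('side')
print([(np.round(d['centre'],3),round(d['score'],2)) for d in robot.spot_point(f'carton5_mid','side')])
go(.428,-.0105,.21,.02)
E
```

```text
[(array([ 0.427, -0.015,  0.013]), 0.92)]
n 3 twist/row [ 0.006 -0.017  0.005]
[-0.01, -0.01, 0.73]
```

Call:
play_rows --translation '[[0,0,0.7],[0,0,0.8],[0,0,0.5],[0,0,0.16],[0,0,0],[0,0,0],[0,0,0],[0,0,0]]' --twist '[[0,0,0],[0,0,0],[0,0,0],[0,0,0],[0,0,0],[0,0,0],[0,0,0],[0,0,0]]' --gripper '[0.5,0.5,0.5,0.5,0.5,-0.2,-0.2,-0.2]'

```text
time: 44.75
tool_pos: [0.4293, -0.0112, 0.2114]
ee_rot: [3.139, -0.007, 0.021]
wrist_force: [-0.4, 0.8, 3.6]
width: 0.0558
finger_force: 30.0
```

Call:
play_rows --translation '[[0,0,-0.4],[0,0,-0.9],[0,0,-0.9],[0,0,-0.9],[0,0,-0.9],[0,0,-0.9],[0,0,-0.5],[0,0,0]]' --twist '[[0,0,0],[0,0,0],[0,0,0],[0,0,0],[0,0,0],[0,0,0],[0,0,0],[0,0,0]]' --gripper '[-0.2,-0.2,-0.2,-0.2,-0.2,-0.2,-0.2,-0.2]'

```text
time: 45.55
tool_pos: [0.428, -0.0106, 0.4295]
ee_rot: [3.139, -0.011, 0.021]
wrist_force: [-0.2, -0.2, -1.7]
width: 0.0558
finger_force: 30.0
```

```bash
python3 - <<'E'
from h import *
s=go(.4635,-.1775,.425,1.231,vmax=.85)
E
```

```text
n 13 twist/row [ 0.006 -0.006 -0.931]
[[0.06, 0.32, 0.01], [0.03, 0.33, 0.01], [0.0, 0.33, 0.01], [-0.03, 0.33, 0.01], [-0.06, 0.32, 0.01], [-0.09, 0.32, 0.01], [-0.12, 0.31, 0.01], [-0.15, 0.29, 0.01], [-0.17, 0.28, 0.01], [-0.2, 0.26, 0.01], [-0.22, 0.24, 0.01], [-0.24, 0.22, 0.01], [-0.26, 0.2, 0.01]]
```

Call:
play_rows --translation '[[0.06,0.32,0],[0.03,0.33,0],[0,0.33,0],[-0.03,0.33,0],[-0.06,0.32,0],[-0.09,0.32,0],[-0.12,0.31,0]]' --twist '[[0,0,-0.931],[0,0,-0.931],[0,0,-0.931],[0,0,-0.931],[0,0,-0.931],[0,0,-0.931],[0,0,-0.931]]' --gripper '[-0.2,-0.2,-0.2,-0.2,-0.2,-0.2,-0.2]'

```text
time: 46.25
tool_pos: [0.4467, -0.1014, 0.4234]
ee_rot: [-3.141, 0.0, 0.676]
wrist_force: [0.5, 0.3, -2.0]
width: 0.0556
finger_force: 30.0
```

Call:
play_rows --translation '[[-0.15,0.29,0],[-0.17,0.28,0],[-0.2,0.26,0],[-0.22,0.24,0],[-0.24,0.22,0],[-0.26,0.2,0],[0,0,0],[0,0,0]]' --twist '[[0,0,-0.931],[0,0,-0.931],[0,0,-0.931],[0,0,-0.931],[0,0,-0.931],[0,0,-0.931],[0,0,0],[0,0,0]]' --gripper '[-0.2,-0.2,-0.2,-0.2,-0.2,-0.2,-0.2,-0.2]'

```text
time: 47.05
tool_pos: [0.4631, -0.1775, 0.4242]
ee_rot: [-3.142, -0.001, 1.229]
wrist_force: [0.3, 0.3, -1.3]
width: 0.0554
finger_force: 30.0
```

Call:
play_rows --translation '[[0,0,0.4],[0,0,0.4],[0,0,0.2],[0,0,0.1],[0,0,0],[0,0,0]]' --twist '[[0,0,0],[0,0,0],[0,0,0],[0,0,0],[0,0,0],[0,0,0]]' --gripper '[-0.2,-0.2,-0.2,-0.2,-0.2,-0.2]'

```text
time: 47.65
tool_pos: [0.4635, -0.1777, 0.3826]
ee_rot: [3.137, 0.0, 1.231]
wrist_force: [1.2, -0.0, -1.3]
width: 0.0559
finger_force: 30.0
```

Target is .3714, so another 11 mm down.

Call:
play_rows --translation '[[0,0,0.13],[0,0,0.08],[0,0,0.05],[0,0,0.02],[0,0,0]]' --twist '[[0,0,0],[0,0,0],[0,0,0],[0,0,0],[0,0,0]]' --gripper '[-0.2,-0.2,-0.2,-0.2,-0.2]'

```text
time: 48.15
tool_pos: [0.4633, -0.1778, 0.3714]
ee_rot: [3.138, 0.0, 1.231]
wrist_force: [-1.8, 0.5, 2.5]
width: 0.0559
finger_force: 30.0
```

Call:
play_rows --translation '[[0,0,0],[0,0,0],[0,0,0],[0,0,-0.4],[0,0,-0.7],[0,0,-0.3],[0,0,0]]' --twist '[[0,0,0],[0,0,0],[0,0,0],[0,0,0],[0,0,0],[0,0,0],[0,0,0]]' --gripper '[0.5,0.5,0.5,0.5,0.5,0.5,0.5]'

```text
time: 48.85
tool_pos: [0.4636, -0.1778, 0.4289]
ee_rot: [3.134, 0.001, 1.231]
wrist_force: [-0.0, -0.1, 0.4]
width: 0.0707
finger_force: 0.0
```

Call:
play_rows --translation '[[0.7,0,0],[0.9,0,0],[0.9,0,0],[0.9,0,0],[0.9,0,0],[0.9,0,0],[0.9,0,0],[0.5,0,0]]' --twist '[[0,0,0],[0,0,0],[0,0,0],[0,0,0],[0,0,0],[0,0,0],[0,0,0],[0,0,0]]' --gripper '[0.5,0.5,0.5,0.5,0.5,0.5,0.5,0.5]'

```text
time: 49.65
tool_pos: [0.5517, 0.0736, 0.4246]
ee_rot: [3.141, 0.0, 1.233]
wrist_force: [-0.7, 0.4, -0.1]
width: 0.0707
finger_force: 0.0
```

```bash
python3 - <<'E'
from h import *
b=snap('side');a=snap('top')
for s in stripes(a): print(s)
for c in('side','top'):
 for n in('carton1_mid','carton2_mid','carton3_mid','carton4_mid','carton5_mid','display_tab','display_hinge','platform','tub','salt','timer'): print(c,n,[(np.round(d['centre'],3),round(d['score'],2)) for d in robot.spot_point(n,c)][:1])
f=lambda i,x0,x1,y0,y1,k:cv2.resize(i[y0:y1,x0:x1,::-1],None,fx=k,fy=k,interpolation=cv2.INTER_CUBIC)
cv2.imwrite('pics/c9.png',np.hstack([f(a,330,425,235,345,4),f(b,310,410,135,245,4)]))
E
```

```text
(200, [286.3, 216.3, 14.3, 21.5], [0.6111, 0.0234], -0.265)
(80, [221.5, 254.3, 26.2, 5.3], [0.5299, 0.1538], 1.319)
(305, [382.1, 269.0, 54.1, 19.1], [0.5055, -0.1791], 1.38)
(408, [389.9, 291.2, 44.6, 9.1], [0.4585, -0.2049], 1.224)
(68, [351.6, 289.5, 9.2, 9.5], [0.4606, -0.1223], 0.414)
(347, [372.2, 307.8, 47.0, 10.1], [0.4198, -0.1741], 1.231)
(420, [311.8, 319.6, 24.0, 43.7], [0.3875, -0.035], -0.891)
(65, [320.0, 331.0, 6.7, 15.9], [0.3695, -0.0551], -0.327)
side carton1_mid [(array([ 0.463, -0.178,  0.081]), 0.86)]
side carton2_mid [(array([ 0.464, -0.178,  0.047]), 0.74)]
side carton3_mid [(array([ 0.465, -0.18 ,  0.117]), 0.64)]
side carton4_mid [(array([ 0.464, -0.18 ,  0.144]), 0.63)]
side carton5_mid [(array([ 0.466, -0.18 ,  0.176]), 0.55)]
side display_tab [(array([ 0.579, -0.215,  0.186]), 0.91)]
side display_hinge [(array([ 0.529, -0.202,  0.063]), 0.66)]
side platform [(array([ 0.465, -0.178,  0.03 ]), 0.74)]
side tub [(array([ 0.463, -0.182,  0.174]), 0.74)]
side salt [(array([ 0.748, -0.132,  0.002]), 0.59)]
side timer [(array([ 0.529, -0.202,  0.064]), 0.67)]
top carton1_mid [(array([ 0.748, -0.13 ,  0.001]), 0.62)]
top carton2_mid []
top carton3_mid []
top carton4_mid []
top carton5_mid [(array([ 0.461, -0.182,  0.172]), 0.85)]
top display_tab [(array([ 0.576, -0.216,  0.181]), 0.75)]
top display_hinge [(array([ 0.534, -0.198,  0.066]), 0.98)]
top platform [(array([ 0.461, -0.174,  0.036]), 0.97)]
top tub [(array([0.742, 0.005, 0.   ]), 0.56)]
top salt [(array([ 0.748, -0.13 , -0.003]), 0.84)]
top timer [(array([ 0.677, -0.088,  0.001]), 0.89)]
```

View pics/c9.png

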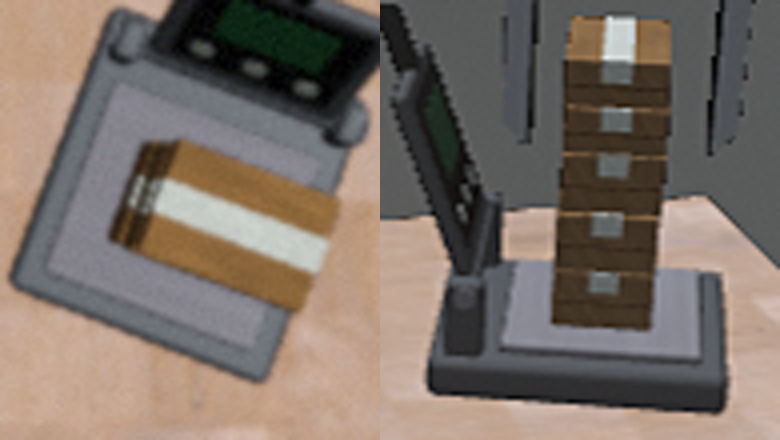

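The five-carton column stands square on the platform at (610,170) in the side crop. The display is still leaning back at its angle, and the arm is clear.

```bash
python3 -c "
from h import *
print(robot.close_job())"
```

```text
the job is handed in; nothing more can be done
None
```

The job is handed in: the display was set first and holds at about 110° by the camera fit, and all five cartons stand in one square column within about 3 mm of the platform's middle, long sides parallel to the hinge. The gripper slipped off the tab once at about 104°, so I regripped to finish the swing. I never moved near the tub, salt mill or timer, and the run took about 50 s of the 210 s allowed; no verdict came back when I handed it in.

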